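Mount a beaker shelf on a retort stand and bring the lab jack up under it

ROBOT

A 7-joint arm with a two-finger parallel gripper is mounted at the origin on the work surface. World frame = base frame: x ahead of the robot, y to its left, z up, the work surface at z = 0. Lengths are in m, angles in rad, forces in N, time in s.
With the tool pointing down it reaches from about 0.4 to 0.85 m from the base axis. Payload 4.5 kg.
Tool frame: the origin (TCP) lies on the centre line of the jaws, within the pads' length; the fingertips stand 14 mm ahead of it and the grasp point (between the pads) lies 5 mm behind it (nose_length is the distance from the TCP to the fingertips, in m); x points along the fingers, y is the direction in which the jaws open and shut, and the axes are right-handed (so a half turn about x gives the same grasp; the last joint's range is limited). The gripper opens to 88 mm and grips with 3 to 60 N. Pads are 18 mm wide; open, the fingers measure 123 mm over their backs; the gripper's body (75 mm by 187 mm) begins 45 mm behind the grasp point.
Start: joints at [1.265, 0.689, -0.195, 1.565, 0.157, 0.902, -0.215], TCP at [0.208, -0.589, 0.253] pointing down, gripper open.
Joint ranges: [-3.01, 3.01], [-0.46, 2.08], [-1.47, 1.51], [0.13, 2.56], [-1, 4.14], [0.04, 2.09], [-2.66, 2.66]. Speed limits (rad/s): [2.57, 2.57, 3.14, 3.14, 3.14, 3.14, 3.14].

INTERFACE

Orientations are given as a unit quaternion [x, y, z, w].
In Python, from plant import get_state, snapshot, camera_params, finish_job, boxes_of, silhouettes, spot_point, nose_length gives the robot as it stands.
- The arm moves only by the tool apply_moves, never from a script. Its arguments are lists of equal length, an entry for each row: "delta_pos": the shift along the tool's x, y, z in cm, a list of three; "yaw": the turn about the tool's x in rad; "gripper": the opening in per cent of the stroke, from 0 (shut) to 100 (fully open). A call has 1 to 10 rows; each row is the pose to reach, as a shift and turn from the pose measured when the call began, along the tool's axes at that moment; what a row does not reach only later rows make up. A row lasts 1/12 s, in which the tool goes at most 41.7 mm and 7.16 degrees, less where a joint would pass 70% of its speed; a pose out of reach is approached as far as the arm can. A call with a gripper value outside its range is refused whole. The fingers move at their own pace and stop on an object; "force" is the grip in N (left out, the last holds). Time passes only in rows, so rows that repeat a pose let the fingers close. It gives the time, the measured TCP pose, the force and the opening at its end, in the units of the state.
- get_state(): the state, without advancing time (a new reading comes with each control period).
- snapshot(name): name is "scene" or "top" or "wrist"; returns the picture (480x640x3 uint8, red, green, blue); there is no depth.
- camera_params(name): a dict with "fovy" (degrees; the focal length in pixels is half the picture's height over the tangent of half this angle, whatever the lens; pixels are square), "cx", "cy" (the principal point, pixels), "position" and "orientation" of the camera in the world. Camera axes: x right, y down, z forward; pixel columns grow to the right and rows downward; lengths in m; the calibration is good to about 2 mm. A picture is of the moment at which its call begins: read the wrist's pose just before it. camera_params takes no time and is no camera call; for the wrist camera it gives the pose at the moment of the call.
- finish_job(): hands the job in, once; it reports no verdict.
Trained networks look in the newest picture that a camera, given by its name, has taken for a name from the list of things; names that differ only in an ending like _2 or _b are one class to them, and where a whole thing is asked for, a point or a joint stands for the part that bears it (a point fixed in the world has none). Each returns a list of dicts, best first, with "score" (0 to 1); they miss things now and then, are a little off and sometimes report something else, mostly with a low value. They report only what shows in the picture. A call takes as long as a camera call.
- boxes_of(thing, camera): "bbox" ([left, top, width, height] in pixels, round what is visible of it).
- silhouettes(thing, camera): "mask" (480x640 bool, what is visible of it) and "bbox" ([left, top, width, height] in pixels, round what is visible of it).
- spot_point(thing, camera): "pixel" ([column, row] in pixels: a listed point, or the origin of a listed thing).
The state is a dict: "clock": time; "q": joint angles; "qd": joint speeds; "joint_torque": joint torques, N m; "tool_pos": TCP position; "eef_rot": TCP orientation; "contact_force": force on the tool from outside, world axes, zero at the start; "moment": the same for the moment, N m; "opening": opening from 0.0 (shut) to 1.0 (fully open).
Only numpy, scipy, OpenCV 4.12 (cv2) and the standard library are available. Lean on these libraries where they do the work, as an engineer would, in place of code of your own. Each camera call takes 0.05 s, during which the arm holds its last target.

TASK

Set up the retort stand to carry a full beaker: lower the drilled shelf, kept level, over the stand's rod until its sleeve sits on the stop collar with the tray straight above the lab jack, and let go of it. Then wind the jack up by its knob until its platform just touches the underside of the tray and steadies it, without jacking the shelf up off its collar. Do not let the shelf drop down the rod, and leave everything else on the bench standing where it is.

Things in the scene. Friction and masses are not known exactly. Their poses are not given: they have to be found in the camera images.
- shelf: Loose drilled shelf, 0.55 kg: upright steel sleeve (diameter 32, 60 high, bore 13 right through), upright flat arm (10 thick, 36 high) and lipped aluminium tray (100 in x, 120 in y, 11 high), flush underneath, lying flat on the bench. Origin: bottom of the bore, on its axis; z up the bore. Arm 16 to 95 mm out towards -y, tray 95 to 215 mm. Balances 50 mm out
- shelf_grip (a point): Middle of the arm's side, 65 mm from the bore axis, half-way up (18 mm above the underside, 18 below the arm's top edge). The arm can be taken here from above across its 10 mm thickness (the shelf's x). Once threaded, the rod stands 65 mm away. Axes as the shelf's
- shelf_tray (a point): Centre of the underside of the tray, 155 mm from the bore axis towards the shelf's -y. Axes as the shelf's
- rod_tip (a point): Top end of the stand's fixed upright rod, 248 mm above the bench: steel, 12 mm in diameter, the last 12 mm tapering to 5 mm. It stands near one end of a base plate (130 x 265, 8 thick) that also carries the jack, about 155 mm from the rod towards the stand's -y (the robot's right). Axes: the stand's
- collar_top (a point): Centre of the top face of the stop collar (steel ring, diameter 30, 16 high) clamped on the rod; the sleeve's bottom end comes to rest on it. Fixed; its height differs from start to start. Resting on it alone, the shelf droops up to 1 degree towards the tray, from the play in the bore. z up
- platform_top (a point): Centre of the top face of the lab jack's platform (aluminium, 105 along x, 85 along y, 6 thick). It rises straight up, 2.546 mm per radian of the knob; at the start it stands 5.5 to 9 mm below the level of the collar's top. Axes: the jack's; x along the screw, pointing at the rod, so that the knob is at the end away from the rod
- knob_centre (a point): Centre of the jack's black knob, a cylinder 36 in diameter, 18 long, axis level along the jack's x. It is 80 mm to the -x side of the platform's centre and 47 mm below its top; a cross-bar lies 21 mm inward of its centre and the mounted tray overhangs to 20 mm from it, so take it slantwise, from the side away from the rod. Per radian it moves 1.27 mm up and 0.95 mm inward (+x)
- jack_knob (a joint): Turn of the knob about the jack's +x (rad), 0 at the start, at most 7. Positive is clockwise as seen when facing the knob's end, and raises the platform, 16 mm for a full turn. It turns stiffly (about 0.06 N m) and stays where it is left
- jack_platform: The jack's moving platform; origin at the centre of its top face, the same point as platform_top
- tube_rack: Bystander: wooden test-tube rack 200 x 70 x 78 high, with tubes to 127 mm; origin under its centre
- beaker: Bystander: empty glass beaker, diameter 70, 95 high; origin under its centre
- flask: Bystander: conical flask, diameter 82 at the foot, 124 high; origin under its centre
- wash_bottle: Bystander: white wash bottle, diameter 72, 210 high with its spout; origin under its centre
- meter: Bystander: black hand-held meter lying flat, 85 x 150 x 32; origin under its centre. It and the shelf may have changed sides of the bench
- boss_head: Bystander: spare boss head, 80 x 50 x 30; origin under its centre
- cork0: Bystander: cork, diameter 30, 30 high, standing; origin under it
- cork1: Bystander: cork, as cork0
- cork2: Bystander: cork, as cork0

How it is judged:
By the outcome, as a careful person would: the job done as asked, in the order asked, and still so for the second after the job is handed in, with the robot touching nothing.
It also fails if it takes over 72 s, if anything falls off the work surface, if the arm or the gripper's body presses on something with over 40 N, if the wrist force passes 120 N, or if a joint passes its speed limit or range.

## Working session

There is one attempt and no reset: what is moved stays moved. The work goes in short steps, Python scripts to look and compute and a tool call to move; the robot and the scene stay as the last step left them, time stands still between calls to the robot, and variables do not carry over. Pictures are saved under pics/ and viewed, and the job is handed in when it is done.

Besides the shell and the picture viewer there is one more tool, called after "Call:" in YAML: its name, and indented under it one key for each argument. apply_moves: Moves the arm, as the interface text tells. Its arguments: {"type":"object","properties":{"delta_pos":{"type":"array"},"yaw":{"type":"array"},"gripper":{"type":"array"},"force":{"type":"number"}},"required":["delta_pos","yaw","gripper"]}

```bash
ls -la; mkdir -p pics; python3 - <<'E'
from plant import *
import cv2, numpy as np
s=get_state(); print({k:np.round(v,3) for k,v in s.items()}); 
print(nose_length() if callable(nose_length) else nose_length)
for c in ("scene","top","wrist"):
    im=snapshot(c); cv2.imwrite(f"pics/{c}0.png",im[:,:,::-1]); print(c,camera_params(c))
E
```

```text
total 12
drwxr-xr-x  3 agent agent 4096 Dec  7 01:32 .
drwxr-xr-x 23 root  root  4096 Dec  7 01:32 ..
drwxr-xr-x  2 agent agent 4096 Dec  7 01:32 pics
{'clock': np.float64(0.0), 'q': array([ 1.265,  0.69 , -0.195,  1.566,  0.157,  0.903, -0.215]), 'qd': array([-0.   , -0.   ,  0.   , -0.   , -0.   , -0.   ,  0.001]), 'joint_torque': array([-2.0000e-03, -5.2756e+01, -1.2670e+00, -1.5343e+01, -5.3000e-02,
        7.0000e-03,  0.0000e+00]), 'tool_pos': array([ 0.208, -0.589,  0.252]), 'eef_rot': array([-0.697, -0.12 ,  0.697, -0.119]), 'contact_force': array([ 0.461,  0.163, -0.281]), 'moment': array([-0.036,  0.026,  0.029]), 'opening': np.float64(1.0)}
0.014
scene {'fovy': 55.85201638697143, 'cx': 318.29875844622, 'cy': 237.31080819518897, 'position': array([0.99186935, 0.48594732, 1.13688081]), 'orientation': array([ 0.3414015 ,  0.89106114, -0.28006319, -0.1049746 ])}
top {'fovy': 49.5196520597369, 'cx': 317.1346044399942, 'cy': 244.44289914220914, 'position': array([0.219057  , 0.01588374, 1.69462217]), 'orientation': array([-0.70168323,  0.7060323 , -0.0712386 ,  0.06390703])}
wrist {'fovy': 71.7712195592711, 'cx': 314.15272638287604, 'cy': 242.1510762193974, 'position': array([ 0.28408327, -0.56193699,  0.38478301]), 'orientation': array([ 0.80575655, -0.57067484, -0.09182022,  0.12905678])}
```

View pics/scene0.png

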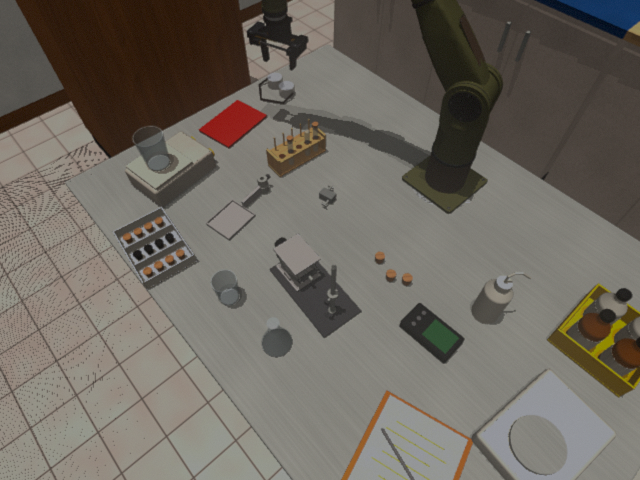

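View pics/top0.png

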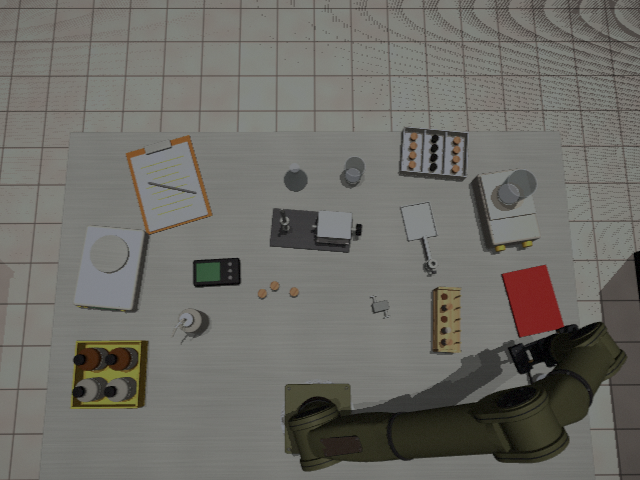

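View pics/wrist0.png

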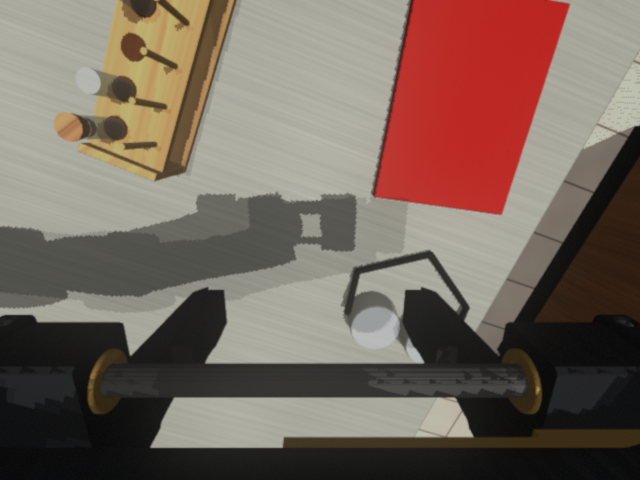

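```bash
cat > h.py <<'E'
from plant import *
import cv2, numpy as np
from scipy.spatial.transform import Rotation as R
def cam(c):
    p=camera_params(c); f=240/np.tan(np.radians(p['fovy']/2)); return p,f,R.from_quat(p['orientation']).as_matrix()
def ray(px,c,C=None):
    p,f,M=C or cam(c); d=M@np.array([(px[0]-p['cx'])/f,(px[1]-p['cy'])/f,1]); return p['position'],d/np.linalg.norm(d)
def atz(px,z,c,C=None):
    o,d=ray(px,c,C); return o+d*(z-o[2])/d[2]
def proj(P,c,C=None):
    p,f,M=C or cam(c); v=M.T@(np.asarray(P)-p['position']); return np.array([p['cx']+f*v[0]/v[2],p['cy']+f*v[1]/v[2]])
def tri(rays):
    A=0;b=0
    for o,d in rays:
        P=np.eye(3)-np.outer(d,d);A=A+P;b=b+P@o
    x=np.linalg.solve(A,b); return x,[np.linalg.norm((np.eye(3)-np.outer(d,d))@(x-o))*1000 for o,d in rays]
def save(im,n): cv2.imwrite(f"pics/{n}.png",im[:,:,::-1])
E
python3 - <<'E'
from h import *
s=get_state();M=R.from_quat(s['eef_rot']).as_matrix();print("tool axes cols\n",M.round(4))
p,f,Mc=cam("wrist");print("cam in tool",(M.T@(p['position']-s['tool_pos'])).round(4),"\n",(M.T@Mc).round(3))
snapshot("top");snapshot("scene")
for n in ["shelf","shelf_grip","shelf_tray","rod_tip","collar_top","platform_top","knob_centre"]:
    r=[]
    for c in("top","scene"):
        L=spot_point(n,c)
        for l in L[:2]:
            print(n,c,np.round(l['pixel'],1),round(l['score'],2))
        if L:r.append(ray(L[0]['pixel'],c))
    if len(r)==2: print("   ",*tri(r))
E
```

```text
tool axes cols
 [[-5.000e-04  3.334e-01 -9.428e-01]
 [ 1.300e-03 -9.428e-01 -3.334e-01]
 [-1.000e+00 -1.400e-03  1.000e-04]]
cam in tool [-0.1327 -0.0002 -0.0806] 
 [[-0.001 -0.313  0.95 ]
 [ 1.    -0.002  0.   ]
 [ 0.002  0.95   0.313]]
shelf top [430.4 267. ] 0.79
shelf scene [262.2 188.2] 0.78
    [ 0.47150391 -0.37810051 -0.00307497] [np.float64(1.9792903519329093), np.float64(1.9792903519329714)]
shelf_grip top [425.1 243.8] 0.98
shelf_grip top [293.5 292.9] 0.7
shelf_grip scene [247.6 197.2] 0.81
    [ 0.5433605  -0.35692163  0.0272437 ] [np.float64(1.3343470315536483), np.float64(1.3343470315536996)]
shelf_tray top [419.3 222.2] 0.63
shelf_tray scene [224.2 298. ] 0.75
shelf_tray scene [233.4 220.6] 0.72
    [ 0.72863883 -0.43671421 -0.52651534] [np.float64(26.815104698270467), np.float64(26.8151046982706)]
rod_tip top [282.7 209.6] 0.57
rod_tip scene [330. 264.] 0.68
    [0.60625458 0.09558965 0.23845079] [np.float64(3.4519521163306868), np.float64(3.451952116330634)]
collar_top top [285.1 219.6] 0.53
collar_top scene [336.3 293.5] 0.49
collar_top scene [387.3 275.9] 0.29
    [0.60281851 0.10397131 0.10568055] [np.float64(7.031189985982306), np.float64(7.031189985982406)]
platform_top top [337.9 225.3] 0.59
platform_top scene [295.8 255.1] 0.93
    [ 0.59202337 -0.06591397  0.07711266] [np.float64(3.6253335461955465), np.float64(3.625333546195421)]
knob_centre top [332.9 225.6] 0.52
knob_centre top [359.4 225.8] 0.41
knob_centre scene [281.9 241.3] 0.48
    [ 0.59719842 -0.0692299   0.13603252] [np.float64(25.271684976284543), np.float64(25.27168497628459)]
```

```bash
python3 - <<'E'
import cv2
t=cv2.imread('pics/top0.png');s=cv2.imread('pics/scene0.png')
a=cv2.resize(t[180:280,260:380],(720,600),interpolation=cv2.INTER_CUBIC)
cv2.imwrite('pics/tc.png',a)
cv2.imwrite('pics/sc.png',cv2.resize(s[220:340,260:380],(600,600),interpolation=cv2.INTER_CUBIC))
cv2.imwrite('pics/tc2.png',cv2.resize(t[190:290,390:470],(480,600),interpolation=cv2.INTER_CUBIC))
E
```

```text
(no output)
```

View pics/tc.png

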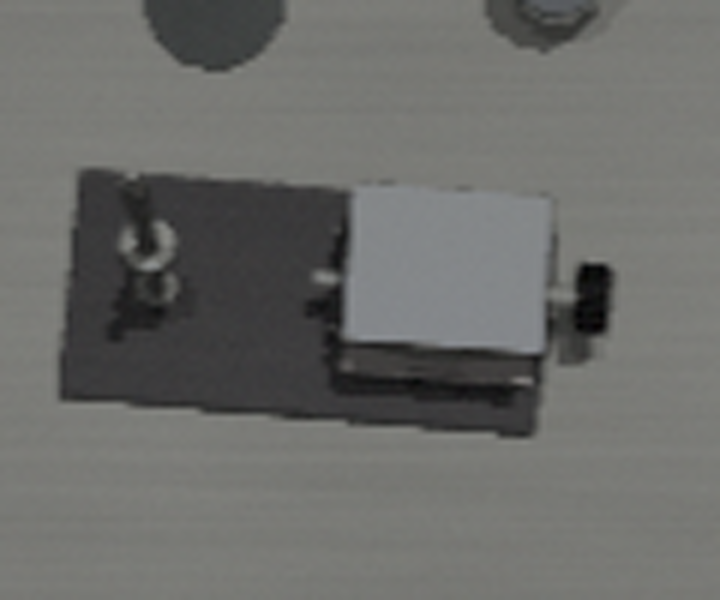

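View pics/sc.png

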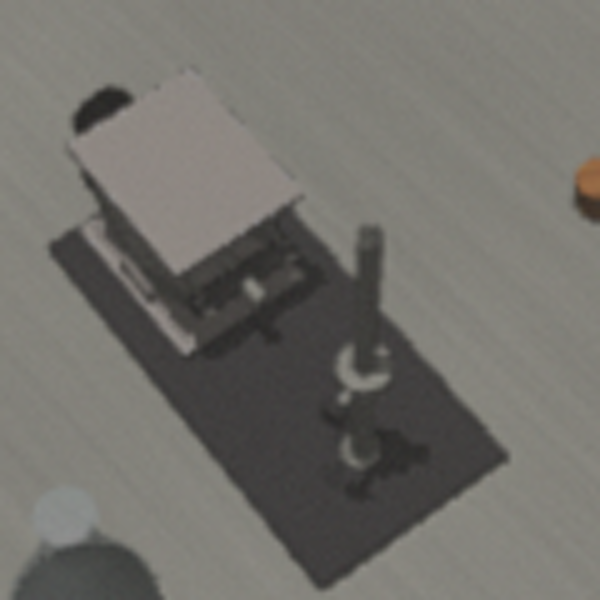

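View pics/tc2.png

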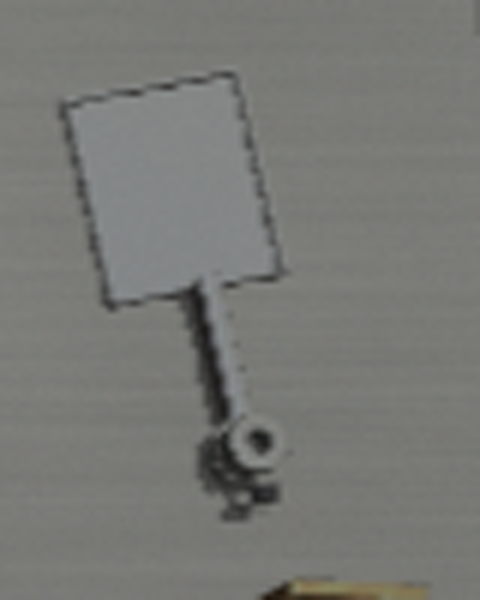

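```bash
python3 - <<'E'
from h import *
T=cam("top");S=cam("scene")
t=lambda x,y:np.array([260+x/6,180+y/6]);
print("tip tri",*tri([ray(t(133,188),'',T),ray((334,265.5),'',S)]))
print("tip top@248",atz(t(133,188),.248,'',T),atz((334,265.5),.248,'',S))
for n,(a,b) in {"collar":(t(147,243),(260+365/5,220+364/5))}.items(): print(n,*tri([ray(a,'',T),ray(b,'',S)]))
sc=lambda x,y:(260+x/5,220+y/5)
tp=[(352,186),(552,196),(546,352),(343,340)]; sp=[(303,192),(190,70),(72,147),(180,275)]
# match: find correspondence: top far-left (rod,+x) etc.
import itertools
P=[ [tri([ray(t(*a),'',T),ray(sc(*b),'',S)]) for b in sp] for a in tp]
for k in itertools.permutations(range(4)):
    e=sum(max(P[i][k[i]][1]) for i in range(4))
    if e<25: print(k,e,[P[i][k[i]][0].round(4) for i in range(4)])
u=lambda x,y:np.array([390+x/6,190+y/6])
sl=atz(u(258,440),.06,'',T);print("sleeve",sl)
c=[atz(u(*a),.011,'',T) for a in [(62,104),(235,72),(283,272),(110,306)]];print(np.round(c,4))
m=np.mean(c,0);d=m-sl;print("tray c",m,np.hypot(*d[:2]),np.degrees(np.arctan2(d[1],d[0])))
e=(c[0]+c[1]-c[2]-c[3])/2;print(np.degrees(np.arctan2(e[1],e[0])),np.hypot(*e[:2]))
E
```

```text
tip tri [0.60098333 0.09972321 0.23230057] [np.float64(0.619783455771035), np.float64(0.6197834557710111)]
tip top@248 [0.59651673 0.09931907 0.248     ] [0.60808814 0.10590356 0.248     ]
collar [0.60383731 0.10110525 0.10342032] [np.float64(1.151927436492661), np.float64(1.1519274364926955)]
(3, 2, 1, 0) 6.794007682026463 [array([ 0.6368, -0.0069,  0.0935]), array([ 0.6296, -0.111 ,  0.0929]), array([ 0.5463, -0.107 ,  0.0915]), array([ 0.5536, -0.0015,  0.0938])]
sleeve [ 0.47258405 -0.37083491  0.06      ]
[[ 0.6704 -0.2822  0.011 ]
 [ 0.6884 -0.3799  0.011 ]
 [ 0.574  -0.4009  0.011 ]
 [ 0.5553 -0.3044  0.011 ]]
tray c [ 0.62200516 -0.34185472  0.011     ] 0.152205514230076 10.97622553041138
10.669056514528453 0.1167700500266754
```

Call:
apply_moves:
  delta_pos:
    - [0,-1.0,-3.5]
    - [0,-2.0,-7.1]
    - [0,-3.0,-10.6]
    - [0,-4.0,-14.1]
    - [0,-5.0,-17.7]
    - [0,-6.0,-21.2]
    - [0,-7.0,-24.7]
    - [0,-8.0,-28.3]
    - [0,-9.4,-33.5]
    - [0,-10.8,-38.6]
  yaw: [-0.12,-0.24,-0.36,-0.48,-0.6,-0.72,-0.84,-0.96,-1.08,-1.2]
  gripper: [100,100,100,100,100,100,100,100,100,100]

```text
clock: 1.78
tool_pos: [0.5181, -0.3714, 0.2529]
eef_rot: [-0.506, -0.493, 0.507, -0.494]
contact_force: [0.5, -1.1, 0.6]
opening: 1.004
```

```bash
python3 - <<'E'
from h import *
s=get_state();print(s['q'].round(3));M=R.from_quat(s['eef_rot']).as_matrix();print(M.round(3)); a=-M[:,2];print(np.degrees(np.arctan2(a[1],a[0])))
E
```

```text
[ 0.814  0.739 -0.498  1.515  0.397  0.988  0.179]
[[-0.     1.    -0.026]
 [-0.001 -0.026 -1.   ]
 [-1.    -0.     0.001]]
88.5022879096665
```

Call:
apply_moves:
  delta_pos:
    - [1,1.0,-0.7]
    - [2,1.8,-1.3]
    - [3,1.8,-1.3]
    - [3,1.8,-1.3]
    - [3,1.8,-1.3]
    - [3,1.8,-1.3]
    - [3,1.8,-1.3]
    - [3,1.8,-1.3]
    - [3,1.8,-1.3]
    - [3,1.8,-1.3]
  yaw: [-0.12,-0.24,-0.36,-0.48,-0.6,-0.72,-0.84,-0.96,-1.08,-1.2]
  gripper: [100,100,100,100,100,100,100,100,100,100]

```text
clock: 2.62
tool_pos: [0.5363, -0.3592, 0.2228]
eef_rot: [0.137, 0.694, -0.138, 0.694]
contact_force: [-0.0, -0.5, 1.0]
opening: 1.002
```

Call:
apply_moves:
  delta_pos:
    - [0,0,0]
    - [0,0,0]
    - [0,0,0]
    - [0,0,0]
    - [0,0,0]
    - [0,0,0]
  yaw: [-0.12,-0.24,-0.36,-0.48,-0.59,-0.59]
  gripper: [100,100,100,100,100,100]

```text
clock: 3.12
tool_pos: [0.5361, -0.3595, 0.2225]
eef_rot: [-0.071, 0.704, 0.071, 0.703]
contact_force: [0.3, -0.5, -0.4]
opening: 0.998
```

```bash
python3 - <<'E'
from h import *
s=get_state();print(s['tool_pos'].round(4),s['q'].round(3));M=R.from_quat(s['eef_rot']).as_matrix();print(M.round(3)); a=-M[:,2];print(np.degrees(np.arctan2(a[1],a[0])))
save(snapshot("wrist"),"w1")
E
```

```text
[ 0.5361 -0.3595  0.2225] [ 0.975  0.898 -0.936  1.509  0.77   1.133  1.654]
[[-0.001 -0.199  0.98 ]
 [-0.001  0.98   0.199]
 [-1.    -0.    -0.001]]
-168.50719028830844
```

View pics/w1.png

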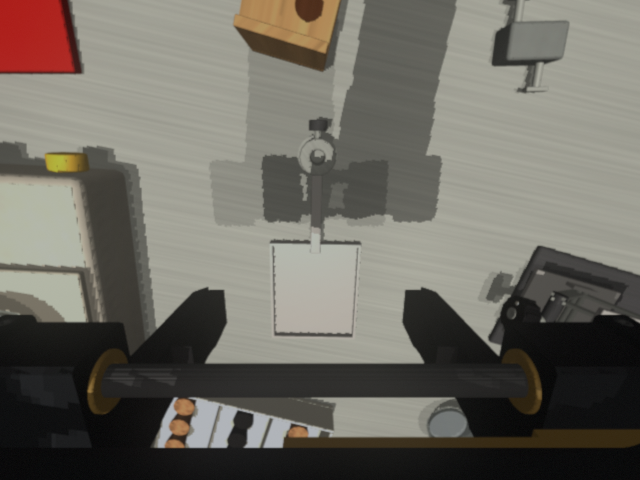

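```bash
python3 - <<'E'
from h import *
W=cam("wrist")
sl=atz((318,155.5),.06,'',W);c=[atz(p,.011,'',W) for p in [(271.5,241.5),(361,241.5),(354,335.5),(275,335.5)]]
print(sl,np.round(c,4));m=np.mean(c,0);d=(m-sl)[:2];print(m,np.hypot(*d),np.degrees(np.arctan2(d[1],d[0])))
# arm line near tray and near sleeve at z=.036
a=atz((316,228),.036,'',W);print(a)
d/=np.hypot(*d);g=sl[:2]+.065*d;print("grip",g)
s=get_state();M=R.from_quat(s['eef_rot']).as_matrix();print("delta tool cm",100*M.T@(np.array([*g,0.020])-s['tool_pos']))
E
```

```text
[ 0.47286773 -0.36880554  0.06      ] [[ 0.5748 -0.3997  0.011 ]
 [ 0.5559 -0.3038  0.011 ]
 [ 0.6732 -0.284   0.011 ]
 [ 0.6916 -0.3773  0.011 ]]
[ 0.62385079 -0.34120396  0.011     ] 0.15348527915704765 10.35998038937087
[ 0.5434858  -0.35645852  0.036     ]
grip [ 0.53680805 -0.35711646]
delta tool cm [20.25598095  0.22499828  0.12505046]
```

Call:
apply_moves:
  delta_pos:
    - [4,0.2,0.1]
    - [8,0.2,0.1]
    - [12,0.2,0.1]
    - [15.5,0.2,0.1]
    - [18,0.2,0.1]
    - [19.5,0.2,0.1]
    - [20.4,0.2,0.1]
    - [20.4,0.2,0.1]
  yaw: [0.016,0.016,0.016,0.016,0.016,0.016,0.016,0.016]
  gripper: [100,100,100,100,100,100,100,100]

```text
clock: 3.83
tool_pos: [0.5361, -0.3572, 0.0173]
eef_rot: [-0.063, 0.705, 0.063, 0.704]
contact_force: [0.3, 0.0, 0.2]
opening: 1.003
```

```bash
python3 - <<'E'
from h import *
s=get_state();print(s['tool_pos'].round(4))
save(snapshot("wrist"),"w2")
E
```

```text
[ 0.5361 -0.3572  0.0173]
```

View pics/w2.png

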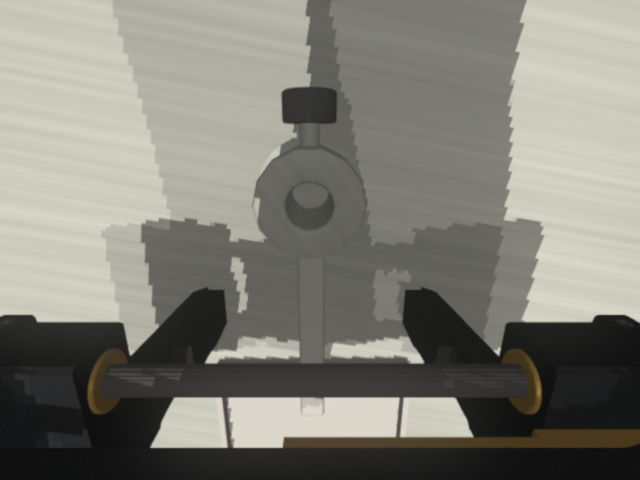

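Call:
apply_moves:
  delta_pos:
    - [0,0,0]
    - [0,0,0]
    - [0,0,0]
    - [0,0,0]
    - [0,0,0]
    - [0,0,0]
    - [0,0,0]
    - [0,0,0]
    - [0,0,0]
    - [0,0,0]
  yaw: [0,0,0,0,0,0,0,0,0,0]
  gripper: [0,0,0,0,0,0,0,0,0,0]
  force: 50

```text
clock: 4.72
tool_pos: [0.537, -0.3574, 0.0188]
eef_rot: [-0.063, 0.704, 0.063, 0.704]
contact_force: [-0.2, 0.4, 0.3]
opening: 0.268
```

Call:
apply_moves:
  delta_pos:
    - [0,0,0]
    - [0,0,0]
    - [0,0,0]
    - [0,0,0]
  yaw: [0,0,0,0]
  gripper: [0,0,0,0]

```text
clock: 5.05
tool_pos: [0.537, -0.3576, 0.0188]
eef_rot: [-0.063, 0.704, 0.063, 0.704]
contact_force: [-0.0, 0.5, -1.1]
opening: 0.109
```

```bash
python3 - <<'E'
from h import *
s=get_state();print(s['tool_pos'].round(4),s['opening'])
save(snapshot("wrist"),"w3");M=R.from_quat(s['eef_rot']).as_matrix();print(M.round(4))
E
```

```text
[ 0.537  -0.3576  0.0188] 0.10856937076406532
[[-1.000e-04 -1.775e-01  9.841e-01]
 [-8.000e-04  9.841e-01  1.775e-01]
 [-1.000e+00 -8.000e-04 -3.000e-04]]
```

View pics/w3.png

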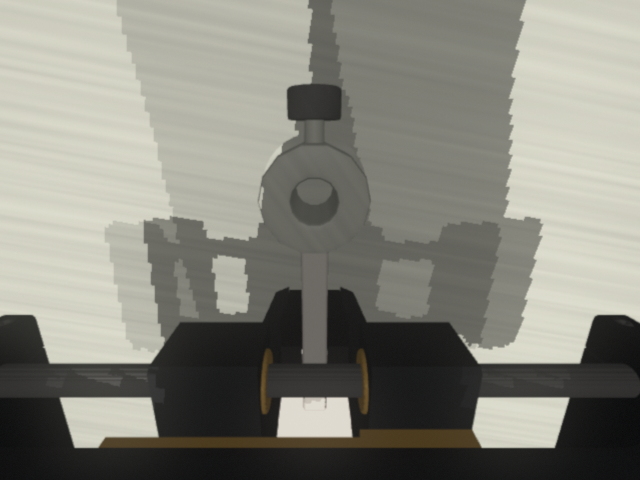

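```bash
python3 - <<'E'
from h import *
s=get_state();M=R.from_quat(s['eef_rot']).as_matrix()
b=atz((314.3,201.5),.06,'wrist');print(b,"tool",M.T@(b-s['tool_pos']))
E
```

```text
[ 0.47403018 -0.36884239  0.06      ] tool [-4.11875423e-02  5.49003038e-05 -6.39735657e-02]
```

Call:
apply_moves:
  delta_pos:
    - [-2,0,0]
    - [-5,0,0]
    - [-8,0,0]
    - [-12,0,0]
    - [-16,0,0]
    - [-20,0,0]
    - [-23.5,0,0]
    - [-26,0,0]
    - [-27.5,0,0]
    - [-27.5,0,0]
  yaw: [0,0,0,0,0,0,0,0,0,0]
  gripper: [0,0,0,0,0,0,0,0,0,0]

```text
clock: 5.93
tool_pos: [0.5384, -0.3572, 0.297]
eef_rot: [-0.064, 0.703, 0.062, 0.706]
contact_force: [-0.7, 0.3, -5.4]
opening: 0.106
```

```bash
python3 - <<'E'
from h import *
s=get_state();print(s['tool_pos'].round(4),s['opening'],s['q'].round(3))
save(snapshot("wrist"),"w4");M=R.from_quat(s['eef_rot']).as_matrix();print(M.round(4))
E
```

```text
[ 0.5384 -0.3572  0.297 ] 0.10599079876005478 [ 0.98   0.819 -0.972  1.425  0.69   1.252  1.695]
[[ 0.0048 -0.1776  0.9841]
 [-0.0026  0.9841  0.1776]
 [-1.     -0.0034  0.0043]]
```

View pics/w4.png

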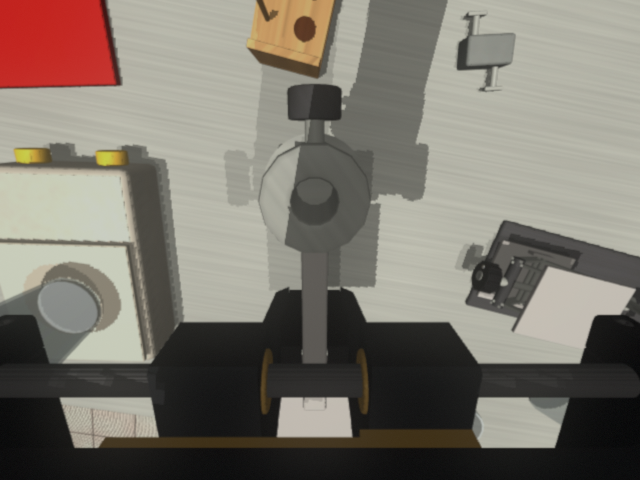

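Call:
apply_moves:
  delta_pos:
    - [0,1.5,0.5]
    - [0,3.5,1.2]
    - [0,6,2.0]
    - [0,9,3.0]
    - [0,12,4.1]
    - [0,15,5.1]
    - [0,18,6.1]
    - [0,21,7.1]
    - [0,24,8.1]
    - [0,27,9.1]
  yaw: [0.06,0.16,0.27,0.39,0.51,0.63,0.75,0.87,0.99,1.11]
  gripper: [0,0,0,0,0,0,0,0,0,0]

```text
clock: 6.82
tool_pos: [0.5772, -0.0744, 0.2913]
eef_rot: [0.318, 0.632, -0.321, 0.63]
contact_force: [0.6, -0.0, -4.4]
opening: 0.107
```

```bash
cat > st.py <<'E'
from h import *
import sys
def state(tgt=None,ang=None):
    s=get_state();M=R.from_quat(s['eef_rot']).as_matrix();a=-M[:,2]
    A=np.degrees(np.arctan2(a[1],a[0]))
    print("t",round(float(s['clock']),2),"pos",s['tool_pos'].round(4),"camang",round(A,2),"down",M[:,0].round(4),"open",round(float(s['opening']),3),"F",s['contact_force'].round(1),"M",s['moment'].round(2))
    if tgt is not None: print("delta tool cm",(100*M.T@(np.array(tgt)-s['tool_pos'])).round(2),"yaw",None if ang is None else round(-np.radians((ang-A+180)%360-180),3))
    return s,M
E
python3 - <<'E'
from st import *
s,M=state((.5975,.0356,.29),86);print(s['q'].round(2))
E
```

```text
t 6.82 pos [ 0.5772 -0.0744  0.2913] camang 126.3 down [-0.0039 -0.002  -1.    ] open 0.107 F [ 0.6 -0.  -4.4] M [-0.09 -0.29 -0.02]
delta tool cm [ 0.11  8.15 -7.67] yaw 0.703
[ 0.43  0.65 -0.68  1.63  0.46  1.02  0.24]
```

Call:
apply_moves:
  delta_pos:
    - [0,2,-1.9]
    - [0,4,-3.8]
    - [0,5.5,-5.2]
    - [0,6.8,-6.4]
    - [0,7.7,-7.2]
    - [0,8.15,-7.7]
    - [0,8.15,-7.7]
    - [0,8.15,-7.7]
    - [0,8.15,-7.7]
  yaw: [0.12,0.24,0.36,0.48,0.6,0.7,0.7,0.7,0.7]
  gripper: [0,0,0,0,0,0,0,0,0]

```text
clock: 7.57
tool_pos: [0.5963, 0.0344, 0.2895]
eef_rot: [-0.513, -0.484, 0.519, -0.483]
contact_force: [-0.1, -0.9, -5.2]
opening: 0.112
```

```bash
python3 - <<'E'
from st import *
s,M=state((.5975,.0356,.29),86);print(s['q'].round(2))
im=snapshot("wrist");save(im,"w5")
c=im[100:260,220:420];save(cv2.resize(c,(800,640),interpolation=cv2.INTER_CUBIC)[:600],"w5c")
save(snapshot("scene"),"s5");t=snapshot("top");save(t,"t5")
E
```

```text
t 7.57 pos [0.5963 0.0344 0.2895] camang 86.28 down [-0.0071 -0.0036 -1.    ] open 0.112 F [-0.1 -0.9 -5.2] M [-0.2  -0.12 -0.02]
delta tool cm [-0.05  0.11 -0.13] yaw 0.005
[ 0.13  0.64 -0.47  1.59  0.33  1.   -0.51]
```

View pics/w5.png

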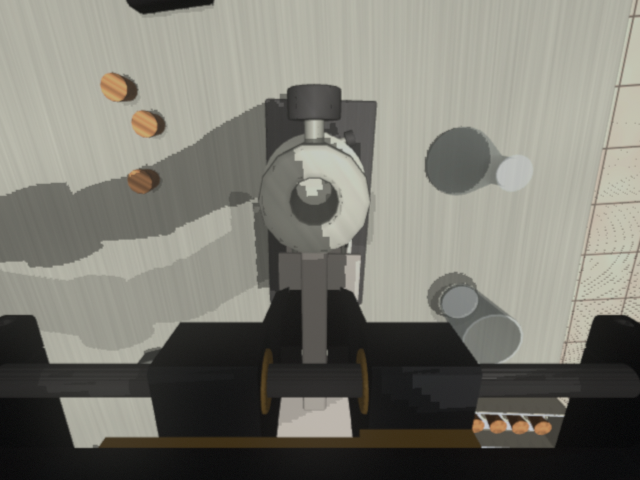

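View pics/w5c.png

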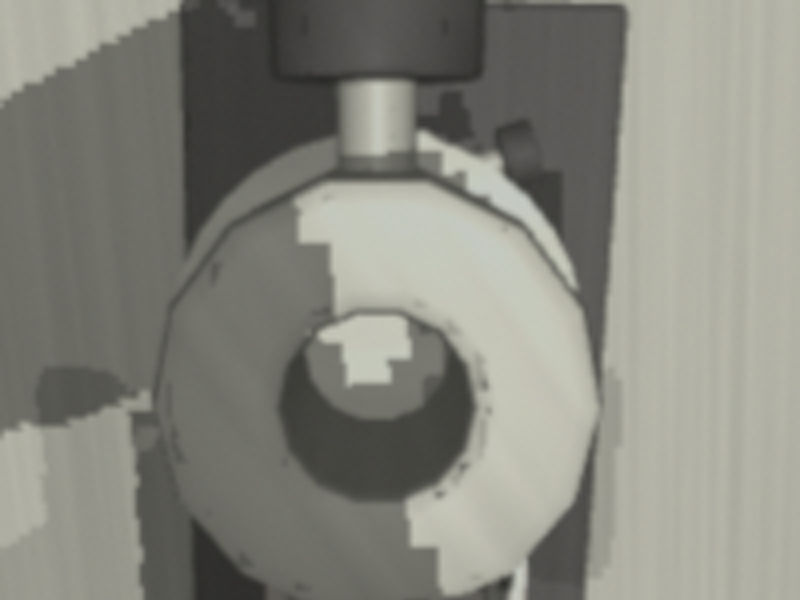

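View pics/s5.png

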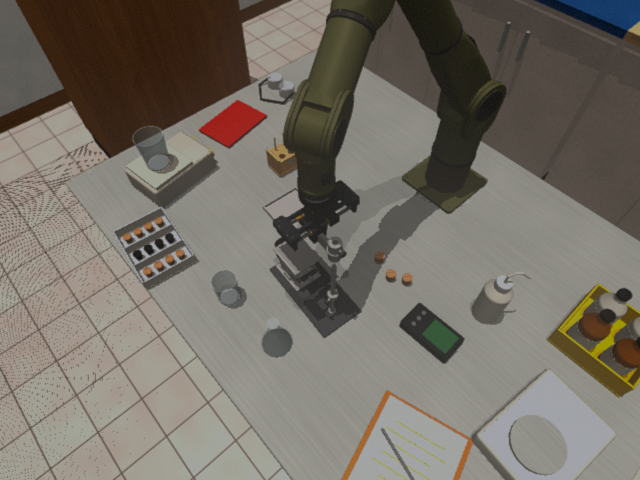

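```bash
python3 - <<'E'
from st import *
s,M=state()
W=cam("wrist")
for P in [(.602,.100,.248),(.602,.100,.236),(.602,.1,.12),(.602,.1,.103),(.602,.1,.008)]: print(P,proj(P,'',W), "crop",(proj(P,'',W)-[220,100])*4)
for k,L in(("top",-.0412),("bot",.0188)):
    P=s['tool_pos']+M@np.array([L,0,-.0645]);print(k,P.round(4),proj(P,'',W),"crop",(proj(P,'',W)-[220,100])*4)
for t in np.linspace(0,2*np.pi,4,endpoint=False):pass
E
```

```text
t 7.72 pos [0.597  0.0346 0.2905] camang 86.17 down [-0.005  -0.0026 -1.    ] open 0.104 F [-0.1 -0.4 -4.5] M [-0.16 -0.09  0.04]
(0.602, 0.1, 0.248) [317.34570091 164.38068248] crop [389.38280364 257.52272993]
(0.602, 0.1, 0.236) [317.25427974 162.34165421] crop [389.01711896 249.36661682]
(0.602, 0.1, 0.12) [316.73753839 150.8164219 ] crop [386.95015356 203.26568758]
(0.602, 0.1, 0.103) [316.69277815 149.81810391] crop [386.77111259 199.27241562]
(0.602, 0.1, 0.008) [316.50931281 145.72615216] crop [386.03725123 182.90460865]
top [0.6015 0.099  0.3315] [317.11567161 196.21132982] crop [388.46268645 384.8453193 ]
bot [0.6012 0.0989 0.2715] [315.99654753 171.97121126] crop [383.98619012 287.88484504]
```

```bash
python3 - <<'E'
import cv2,numpy as np
o=[]
for n in("w3","w4","w5"):
    a=cv2.imread(f'pics/{n}.png')[170:235,280:350].astype(float)*1.3
    o.append(cv2.resize(np.clip(a,0,255).astype('uint8'),None,fx=3.8,fy=7.6*.5,interpolation=cv2.INTER_NEAREST))
cv2.imwrite('pics/z.png',np.hstack(o))
E
```

```text
(no output)
```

View pics/z.png

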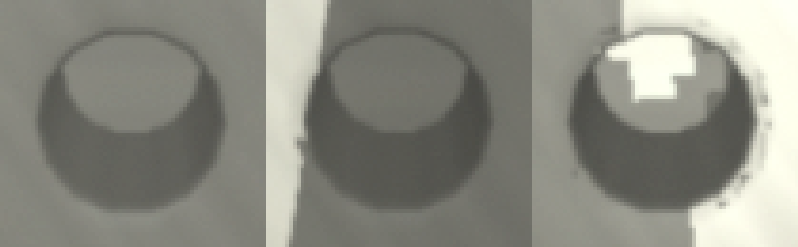

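Call:
apply_moves:
  delta_pos:
    - [0,1.5,0]
    - [0,3.5,0]
    - [0,4.5,0]
    - [0,4.5,0]
    - [0,4.5,0]
    - [0,4.5,0]
  yaw: [0,0,0,0,0,0]
  gripper: [0,0,0,0,0,0]

```text
clock: 8.22
tool_pos: [0.641, 0.0313, 0.29]
eef_rot: [-0.514, -0.484, 0.519, -0.482]
contact_force: [-0.5, 0.1, -4.8]
opening: 0.113
```

```bash
python3 - <<'E'
from st import *
s,M=state()
W=cam("wrist");print(proj((.602,.1,.248),'',W))
im=snapshot("wrist");save(im,"w6");save(cv2.resize(im[110:260,170:370],(800,600),interpolation=cv2.INTER_CUBIC),"w6c")
print([(l['pixel'],l['score']) for l in spot_point("rod_tip","wrist")])
np.save("w6.npy",np.array([*W[0]['position'],*W[0]['orientation'],*s['tool_pos'],*s['eef_rot']]))
E
```

```text
t 8.22 pos [0.641  0.0313 0.29  ] camang 86.18 down [-0.0066 -0.0027 -1.    ] open 0.113 F [-0.5  0.1 -4.8] M [-0.17 -0.06  0.04]
[231.77524572 163.84310577]
[([233.8, 161.3], 0.74), ([272.0, 148.2], 0.16)]
```

View pics/w6c.png

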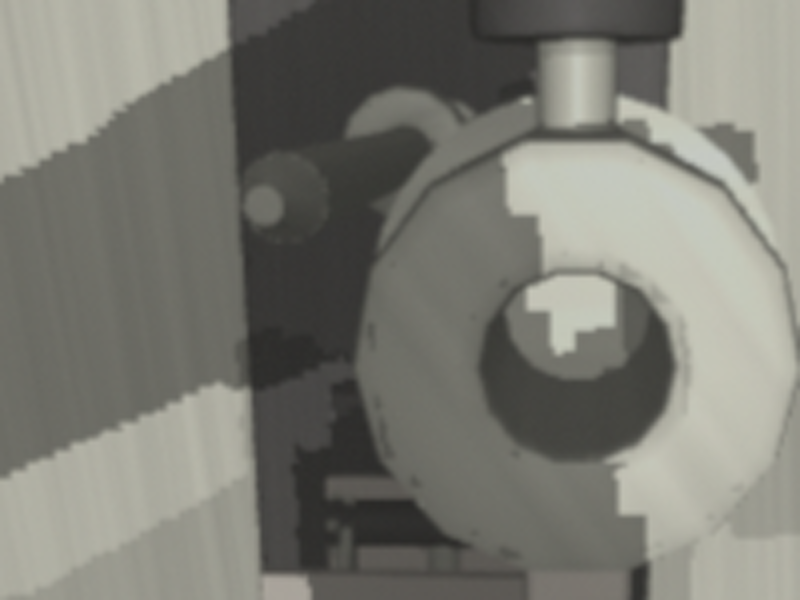

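```bash
python3 - <<'E'
from st import *
s,M=state();W=cam("wrist");print(atz((236.2,161.3),.248,'',W)); print(M.T@(np.array(atz((236.2,161.3),.248,'',W))-s['tool_pos']))
b=ray((314.5,201.3),'',W);o=M.T@(b[0]-s['tool_pos']);d=M.T@b[1];print("bore tool",o+d*(-.0412-o[0])/d[0])
E
```

```text
t 8.32 pos [0.641  0.0314 0.2903] camang 86.2 down [-0.006  -0.0028 -1.    ] open 0.107 F [-0.6 -0.6 -5.1] M [-0.18 -0.04 -0.01]
[0.60447341 0.10129655 0.248     ]
[ 0.042306   -0.04087335 -0.06740317]
bore tool [-0.0412     -0.00070582 -0.06309912]
```

Call:
apply_moves:
  delta_pos:
    - [0,-2,0]
    - [0,-5,0]
    - [0,-8,0]
    - [0,-9,0]
    - [0,-9,0]
    - [0,-9,0]
    - [0,-9,0]
  yaw: [0,0,0,0,0,0,0]
  gripper: [0,0,0,0,0,0,0]

```text
clock: 8.9
tool_pos: [0.5524, 0.0373, 0.2913]
eef_rot: [-0.515, -0.483, 0.518, -0.483]
contact_force: [0.1, -0.8, -3.9]
opening: 0.11
```

```bash
python3 - <<'E'
from st import *
s,M=state()
W=cam("wrist")
im=snapshot("wrist");save(im,"w7");save(cv2.resize(im[110:260,250:450],(800,600),interpolation=cv2.INTER_CUBIC),"w7c")
save(snapshot("scene"),"s7");save(snapshot("top"),"t7")
np.savez("w7.npz",p=W[0]['position'],o=W[0]['orientation'],t=s['tool_pos'],e=s['eef_rot'])
E
```

```text
t 8.9 pos [0.5524 0.0373 0.2913] camang 86.17 down [-0.0039 -0.0025 -1.    ] open 0.11 F [ 0.1 -0.8 -3.9] M [-0.18 -0.09  0.04]
```

View pics/w7c.png

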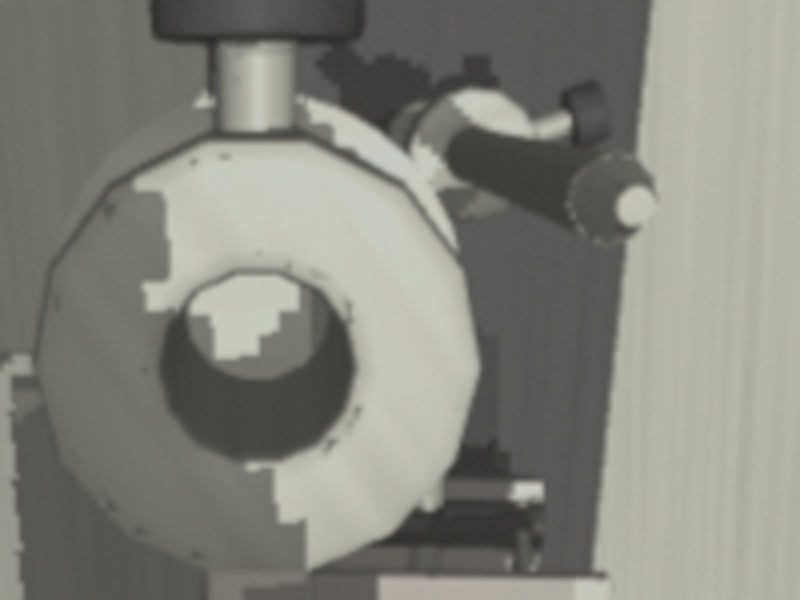

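```bash
python3 - <<'E'
import cv2
cv2.imwrite('pics/s7c.png',cv2.resize(cv2.imread('pics/s7.png')[190:340,240:400],(640,600),interpolation=cv2.INTER_CUBIC))
E
```

```text
(no output)
```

View pics/s7c.png

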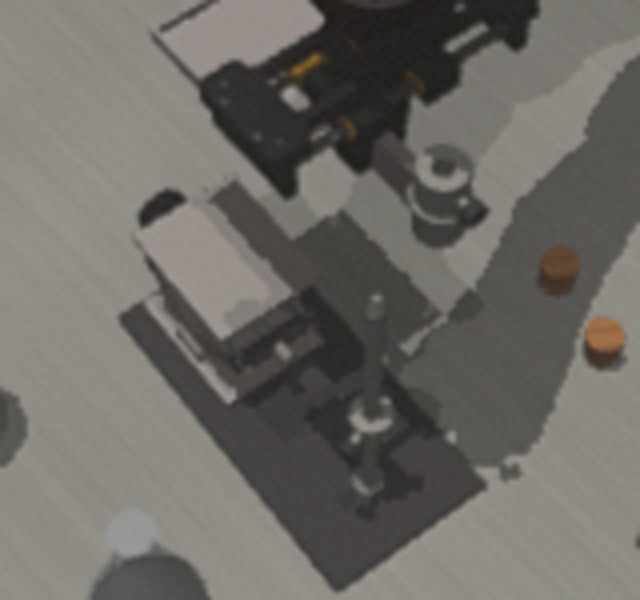

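```bash
python3 - <<'E'
from st import *
s,M=state();W=cam("wrist");P=atz((408.75,161.7),.248,'',W);print(P, M.T@(P-s['tool_pos']))
# scene: bore top center pixel and rod tip
S=cam("scene");sc=lambda x,y:(240+x/4,190+y/4)
b=s['tool_pos']+M@np.array([-.0412,0,-.0645]);print("bore top pred px",proj(b,'',S),"obs",sc(446,166))
t=sc(376,298);print("rod tip scene",atz(t,.248,'',S)," bore obs@z",atz(sc(446,166),b[2],'',S),b)
E
```

```text
t 9.05 pos [0.5522 0.0374 0.2907] camang 86.16 down [-0.0053 -0.0024 -1.    ] open 0.108 F [ 0.1 -0.5 -4.5] M [-0.06 -0.05  0.  ]
[0.60417699 0.10095573 0.248     ] [ 0.04227631  0.04785977 -0.06704314]
bore top pred px [350.86023986 230.93782502] obs (351.5, 231.5)
rod tip scene [0.60626141 0.10394374 0.248     ]  bore obs@z [0.55671022 0.10384397 0.33172545] [0.55669422 0.10182528 0.33172545]
```

Call:
apply_moves:
  delta_pos:
    - [0,2,-0.2]
    - [0,4,-0.4]
    - [0,4.9,-0.4]
    - [0,4.9,-0.4]
    - [0,4.9,-0.4]
    - [0.8,4.9,-0.4]
    - [1.6,4.9,-0.4]
    - [1.6,4.9,-0.4]
  yaw: [0,0,0,0,0,0,0,0]
  gripper: [0,0,0,0,0,0,0,0]

```text
clock: 9.72
tool_pos: [0.5992, 0.0375, 0.2722]
eef_rot: [-0.513, -0.485, 0.52, -0.482]
contact_force: [-0.1, 0.6, -5.5]
opening: 0.11
```

```bash
python3 - <<'E'
from st import *
s,M=state()
# desired: rod xy from wrist consistent w/ bore in tool (0,-.0631) vs (-.0007)
tip=np.array([.60433,.10113,.248]);print("tip rel bore (tool)",M.T@(tip-s['tool_pos'])-np.array([0,-.0007,-.0631]))
im=snapshot("scene");save(im,"s8");save(cv2.resize(im[190:340,240:400],(640,600),interpolation=cv2.INTER_CUBIC),"s8c")
E
```

```text
t 9.72 pos [0.5992 0.0375 0.2722] camang 86.19 down [-0.0099 -0.0036 -0.9999] open 0.11 F [-0.1  0.6 -5.5] M [-0.21 -0.04  0.02]
tip rel bore (tool) [ 0.02396742  0.00177079 -0.00085079]
```

View pics/s8c.png

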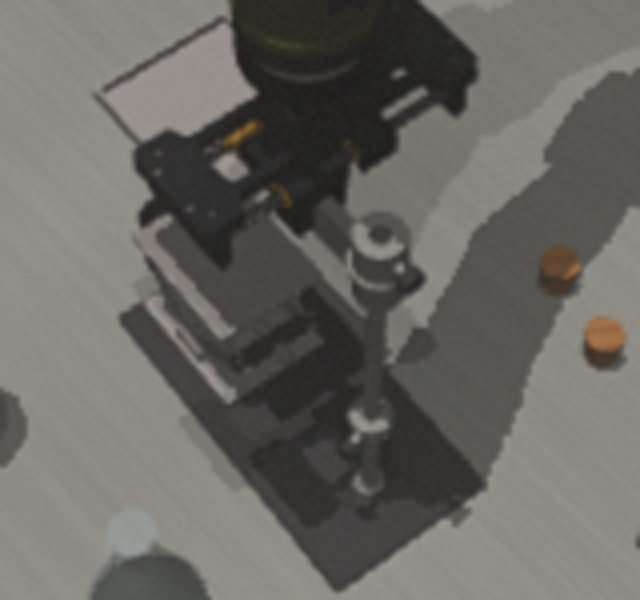

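Call:
apply_moves:
  delta_pos:
    - [0,0.2,-0.08]
    - [0,0.2,-0.08]
    - [0,0.2,-0.08]
    - [0,0.2,-0.08]
  yaw: [0,0,0,0]
  gripper: [0,0,0,0]

```text
clock: 10.1
tool_pos: [0.6019, 0.0384, 0.2733]
eef_rot: [-0.513, -0.484, 0.519, -0.482]
contact_force: [0.1, 0.1, -5.2]
opening: 0.108
```

```bash
python3 - <<'E'
from st import *
s,M=state()
tip=np.array([.60433,.10113,.248]);print("tip rel bore (tool)",M.T@(tip-s['tool_pos'])-np.array([0,-.0007,-.0631]))
E
```

```text
t 10.1 pos [0.6019 0.0384 0.2733] camang 86.18 down [-0.0082 -0.0032 -1.    ] open 0.108 F [ 0.1  0.1 -5.2] M [-0.09 -0.05 -0.01]
tip rel bore (tool) [ 0.02506303 -0.00088752  0.00025703]
```

Call:
apply_moves:
  delta_pos:
    - [0.4,-0.05,0]
    - [0.8,-0.05,0]
    - [1.2,-0.05,0]
    - [1.2,-0.05,0]
  yaw: [0,0,0,0]
  gripper: [0,0,0,0]

```text
clock: 10.43
tool_pos: [0.6006, 0.0381, 0.2601]
eef_rot: [-0.513, -0.485, 0.52, -0.482]
contact_force: [-0.3, 0.6, -5.3]
opening: 0.109
```

```bash
python3 - <<'E'
from st import *
s,M=state()
tip=np.array([.60433,.10113,.248]);print("tip rel bore (tool)",M.T@(tip-s['tool_pos'])-np.array([0,-.0007,-.0631]))
im=snapshot("scene");save(cv2.resize(im[190:340,240:400],(640,600),interpolation=cv2.INTER_CUBIC),"s9c")
im=snapshot("wrist");save(im,"w9")
E
```

```text
t 10.43 pos [0.6006 0.0381 0.2601] camang 86.19 down [-0.0103 -0.0037 -0.9999] open 0.109 F [-0.3  0.6 -5.3] M [-0.16 -0.06  0.04]
tip rel bore (tool) [ 1.18439667e-02  3.34160394e-04 -4.85695687e-05]
```

View pics/s9c.png

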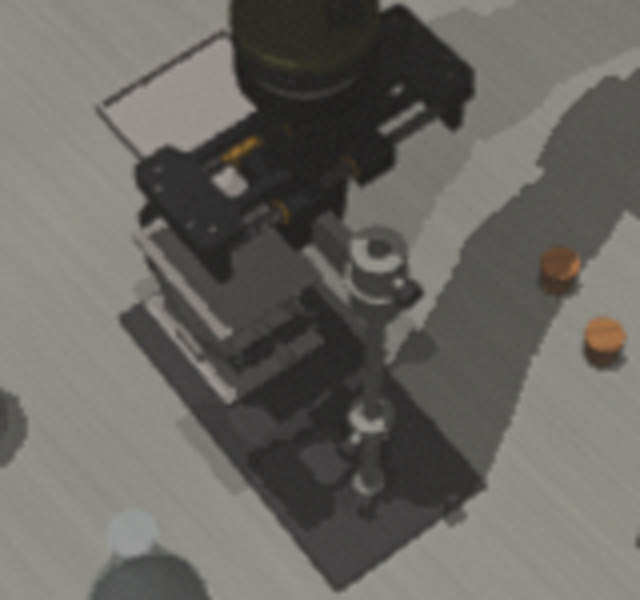

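View pics/w9.png

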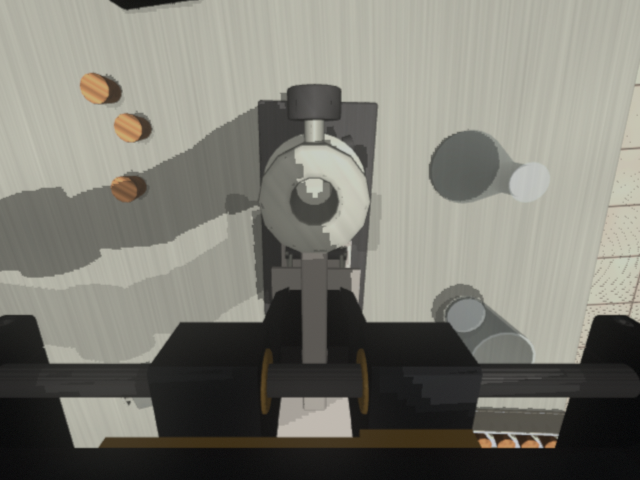

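Call:
apply_moves:
  delta_pos:
    - [0.4,0.0,0]
    - [0.8,0.0,0]
    - [1.2,0.0,0]
    - [1.2,0.0,0]
    - [1.2,0.0,0]
  yaw: [0,0,0,0,0]
  gripper: [0,0,0,0,0]

```text
clock: 10.95
tool_pos: [0.6009, 0.0383, 0.2486]
eef_rot: [-0.513, -0.485, 0.52, -0.482]
contact_force: [-0.4, 0.5, -5.3]
opening: 0.111
```

```bash
cat > t.py <<'E'
from st import *
s,M=state()
tip=np.array([.60433,.10113,.248]);print("tip rel bore (tool)",M.T@(tip-s['tool_pos'])-np.array([0,-.0007,-.0631]),"F tool",(M.T@s['contact_force']).round(1))
E
python3 t.py
```

```text
t 10.95 pos [0.6009 0.0383 0.2486] camang 86.19 down [-0.0095 -0.0033 -0.9999] open 0.111 F [-0.4  0.5 -5.3] M [-0.17 -0.07 -0.03]
tip rel bore (tool) [ 3.30030643e-04 -7.86714313e-05  2.10195546e-04] F tool [ 5.3 -0.4 -0.5]
```

Call:
apply_moves:
  delta_pos:
    - [0.7,0.01,0]
    - [1.4,0.02,-0.01]
    - [2.1,0.03,-0.01]
    - [2.8,0.03,-0.01]
    - [3.5,0.04,-0.02]
    - [4.2,0.05,-0.02]
    - [5,0.05,-0.02]
    - [5,0.05,-0.02]
  yaw: [0,0,0,0,0,0,0,0]
  gripper: [0,0,0,0,0,0,0,0]

```text
clock: 11.62
tool_pos: [0.6005, 0.0384, 0.1967]
eef_rot: [-0.513, -0.485, 0.52, -0.481]
contact_force: [1.4, 0.4, -5.1]
opening: 0.108
```

```bash
python3 t.py
```

```text
t 11.62 pos [0.6005 0.0384 0.1967] camang 86.19 down [-0.0113 -0.003  -0.9999] open 0.108 F [ 1.4  0.4 -5.1] M [-0.05 -0.39 -0.07]
tip rel bore (tool) [-0.05148651 -0.00023152  0.00047109] F tool [ 5.   1.4 -0.5]
```

Call:
apply_moves:
  delta_pos:
    - [0.7,0.03,0]
    - [1.4,0.04,-0.01]
    - [2.1,0.05,-0.01]
    - [2.8,0.06,-0.01]
    - [3.5,0.07,-0.02]
    - [4.2,0.08,-0.02]
    - [5,0.09,-0.02]
    - [5.8,0.1,-0.02]
    - [5.8,0.1,-0.02]
  yaw: [0,0,0,0,0,0,0,0,0]
  gripper: [0,0,0,0,0,0,0,0,0]

```text
clock: 12.37
tool_pos: [0.6005, 0.0385, 0.137]
eef_rot: [-0.512, -0.485, 0.52, -0.481]
contact_force: [1.5, 1.5, -5.5]
opening: 0.11
```

```bash
python3 t.py; python3 - <<'E'
from st import *
im=snapshot("scene");save(cv2.resize(im[190:340,240:400],(640,600),interpolation=cv2.INTER_CUBIC),"s10c")
E
```

```text
t 12.37 pos [0.6005 0.0385 0.137 ] camang 86.18 down [-0.0127 -0.0027 -0.9999] open 0.11 F [ 1.5  1.5 -5.5] M [-0.09 -0.33 -0.11]
tip rel bore (tool) [-0.11117235 -0.00103301  0.00074366] F tool [ 5.5  1.5 -1.6]
```

View pics/s10c.png

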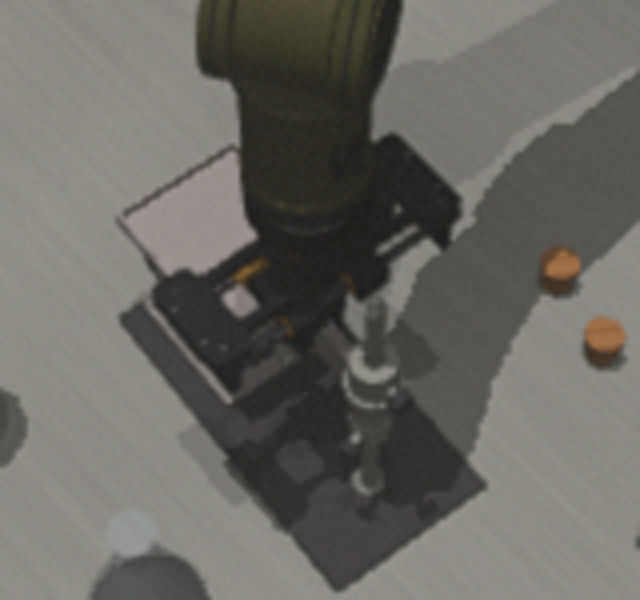

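Call:
apply_moves:
  delta_pos:
    - [0.3,0.02,0]
    - [0.6,0.02,0]
    - [0.9,0.02,0]
    - [1.2,0.02,0]
    - [1.2,0.02,0]
  yaw: [0,0,0,0,0]
  gripper: [0,0,0,0,0]

```text
clock: 12.83
tool_pos: [0.6013, 0.0385, 0.1274]
eef_rot: [-0.513, -0.485, 0.52, -0.481]
contact_force: [-2.5, -1.3, 6.6]
opening: 0.11
```

```bash
python3 t.py
```

```text
t 12.83 pos [0.6013 0.0385 0.1274] camang 86.2 down [-0.0103 -0.0031 -0.9999] open 0.11 F [-2.5 -1.3  6.6] M [0.01 0.35 0.13]
tip rel bore (tool) [-0.12082506 -0.0016835   0.00090205] F tool [-6.6 -2.5  1.5]
```

```bash
python3 - <<'E'
from st import *
im=snapshot("scene");save(im,"s11");save(cv2.resize(im[255:325,300:380],(800,700),interpolation=cv2.INTER_CUBIC)[:600],"s11c")
save(snapshot("top"),"t11")
E
```

```text
(no output)
```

View pics/s11c.png

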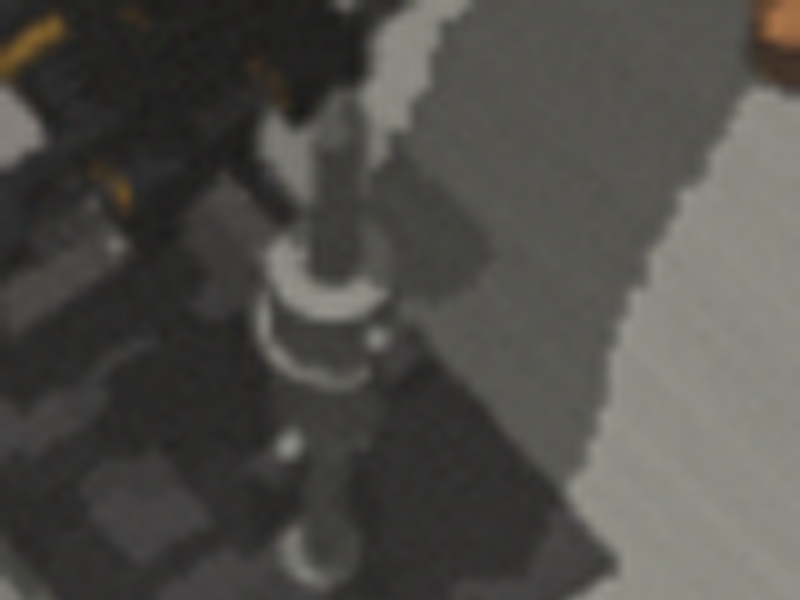

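```bash
python3 - <<'E'
from st import *
s,M=state();S=cam("scene");T=cam("top")
b=s['tool_pos']+M@np.array([.0188,0,-.0645]);t=s['tool_pos']+M@np.array([-.0412,0,-.0645])
print(b,proj(b,'',S)+[.64,.56],"collar obs (333,292.8)"); print(t,proj(t,'',S)+[.64,.56],"crop",(proj(t,'',S)+[.64,.56]-[300,255])*10)
for z in(.1,.104,.108): print(z,proj((b[0],b[1],z),'',S)+[.64,.56], proj((b[0],b[1],z),'',T))
E
python3 - <<'E'
import cv2,numpy as np
a=cv2.imread('pics/scene0.png')[265:325,305:365];b=cv2.imread('pics/s11.png')[265:325,305:365]
cv2.imwrite('pics/cmp.png',cv2.resize(np.clip(np.hstack([a,b])*1.5,0,255).astype('uint8'),None,fx=6.6,fy=6.6,interpolation=cv2.INTER_CUBIC))
E
```

```text
t 12.93 pos [0.6014 0.0385 0.1274] camang 86.2 down [-0.0101 -0.003  -0.9999] open 0.109 F [-2.5 -1.8  6.6] M [0.08 0.37 0.12]
[0.60545052 0.10283359 0.10837458] [333.24377675 293.15882954] collar obs (333,292.8)
[0.6060583  0.10301169 0.16837124] [333.64668502 281.78673246] crop [336.46685023 267.86732461]
0.1 [333.17262653 294.69516754] [283.70955255 220.46976358]
0.104 [333.206505   293.96363385] [283.6416273 220.1697739]
0.108 [333.24057618 293.22793886] [283.5733748  219.86833896]
```

View pics/cmp.png

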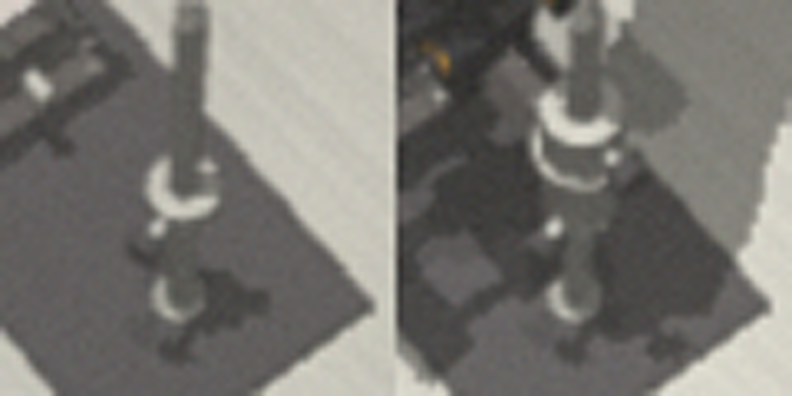

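```bash
python3 - <<'E'
from st import *
T=cam("top");t=lambda x,y:(260+x/6,180+y/6)
def ang(p,q): p=np.array(p);q=np.array(q);d=(q-p);return np.degrees(np.arctan2(d[1],d[0]))
P=lambda x,y,z:atz(t(x,y),z,'',T)
print("base near",ang(P(62,398,.008),P(533,434,.008)),"base left",ang(P(62,398,.008),P(80,170,.008)))
print("platform",[ang(P(*a,.1),P(*b,.1)) for a,b in [((352,186),(552,196)),((343,340),(546,352))]], P(448,268,.1))
# collar from same top image
print("collar",P(147,243,.1085))
c=P(448,268,.1)-P(147,243,.1085);print(np.hypot(*c[:2]),np.degrees(np.arctan2(c[1],c[0])))
E
```

```text
base near -94.74874631041561 base left -3.8633212300146935
platform [np.float64(-93.21435378135914), np.float64(-93.7468614087872)] [ 0.59111823 -0.0574415   0.1       ]
collar [0.60328181 0.09989626 0.1085    ]
0.15780724062749976 -94.42066947730463
```

Call:
apply_moves:
  delta_pos:
    - [-0.05,0,0]
    - [-0.05,0,0]
    - [-0.05,0,0]
    - [-0.05,0,0]
    - [-0.05,0,0]
    - [-0.05,0,0]
    - [-0.05,0,0]
  yaw: [0,0,0,0,0,0,0]
  gripper: [0,0,50,50,50,50,50]

```text
clock: 13.52
tool_pos: [0.6016, 0.0386, 0.128]
eef_rot: [-0.513, -0.485, 0.52, -0.482]
contact_force: [-0.4, -0.2, -1.5]
opening: 0.461
```

```bash
python3 t.py;python3 - <<'E'
from st import *
save(snapshot("wrist"),"w12")
E
```

```text
t 13.52 pos [0.6016 0.0386 0.128 ] camang 86.19 down [-0.0097 -0.0028 -0.9999] open 0.461 F [-0.4 -0.2 -1.5] M [-0.01 -0.1   0.05]
tip rel bore (tool) [-0.12018678 -0.00186987  0.00093611] F tool [ 1.5 -0.4  0.2]
```

View pics/w12.png

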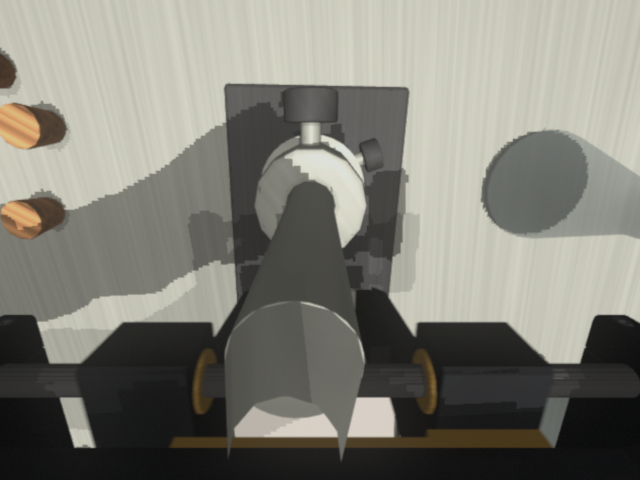

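Call:
apply_moves:
  delta_pos:
    - [-1,0,0]
    - [-2.5,0,0]
    - [-5,0,0]
    - [-5.5,-0.1,2]
    - [-5.5,-0.2,6]
    - [-5.5,-0.3,10]
    - [-5.5,-0.3,14]
    - [-5.5,-0.3,18]
    - [-5.5,-0.3,21.5]
    - [-5.5,-0.3,22.9]
  yaw: [0,0,0,0,0,0,0,0,0,0]
  gripper: [50,50,50,50,50,50,0,0,0,0]

```text
clock: 14.4
tool_pos: [0.5825, -0.1973, 0.1842]
eef_rot: [-0.514, -0.481, 0.523, -0.48]
contact_force: [0.6, -1.5, -1.0]
opening: 0.218
```

Call:
apply_moves:
  delta_pos:
    - [0,0,0]
    - [0,0,0]
  yaw: [0,0]
  gripper: [0,0]

```text
clock: 14.57
tool_pos: [0.5823, -0.1984, 0.1846]
eef_rot: [-0.514, -0.481, 0.524, -0.48]
contact_force: [0.0, 0.8, -0.0]
opening: 0.067
```

```bash
python3 t.py;python3 - <<'E'
from st import *
save(snapshot("wrist"),"w13");save(snapshot("scene"),"s13");save(snapshot("top"),"t13")
E
```

```text
t 14.57 pos [ 0.5823 -0.1984  0.1846] camang 85.57 down [-0.0101 -0.0082 -0.9999] open 0.067 F [ 0.   0.8 -0. ] M [-0.03 -0.07  0.02]
tip rel bore (tool) [-0.06605555 -0.00112338 -0.23666053] F tool [ 0.  -0.  -0.8]
```

View pics/w13.png

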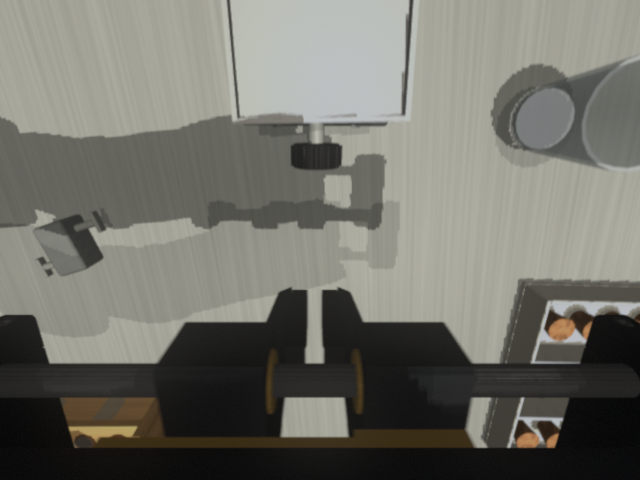

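View pics/s13.png

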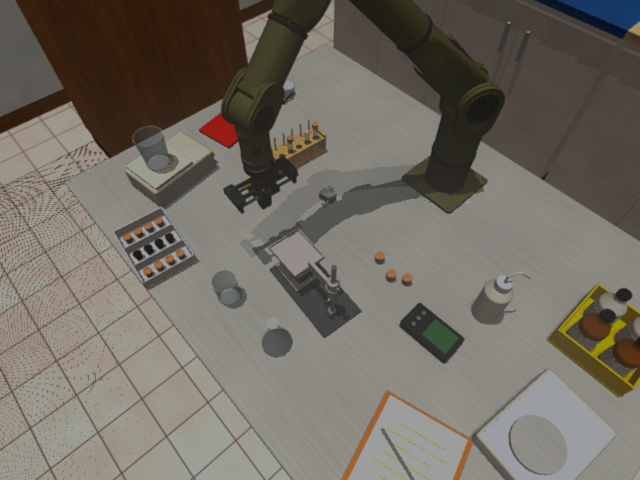

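```bash
python3 - <<'E'
from st import *
s,M=state();W=cam("wrist")
f=lambda p,z:atz(p,z,'',W).round(4)
print("centre",f((316.5,156),.06),"left/right at .0545",f((291,156),.0545),f((342,156),.0545),"ends(y) top",f((316,143),.0725),f((316,144),.0545),f((316,170),.0545))
print("tray edge corners",f((233,122),.1195),f((411,122),.1195))
k=np.array([.586,-.1365,.0545]);print(proj(k,'',W))
im=snapshot("wrist");save(cv2.resize(im[100:190,250:390],(784,504),interpolation=cv2.INTER_CUBIC),"w13c")
E
```

```text
t 14.72 pos [ 0.5832 -0.194   0.1846] camang 85.95 down [-0.0097 -0.0056 -0.9999] open 0.001 F [-0.7  0.1  0.1] M [ 0.01 -0.05 -0.03]
centre [ 0.5875 -0.1303  0.06  ] left/right at .0545 [ 0.5679 -0.1293  0.0545] [ 0.607  -0.1321  0.0545] ends(y) top [ 0.5879 -0.1205  0.0725] [ 0.5877 -0.1218  0.0545] [ 0.5863 -0.1412  0.0545]
tray edge corners [ 0.5426 -0.1043  0.1195] [ 0.6418 -0.1115  0.1195]
[315.13694771 163.9165193 ]
```

View pics/w13c.png

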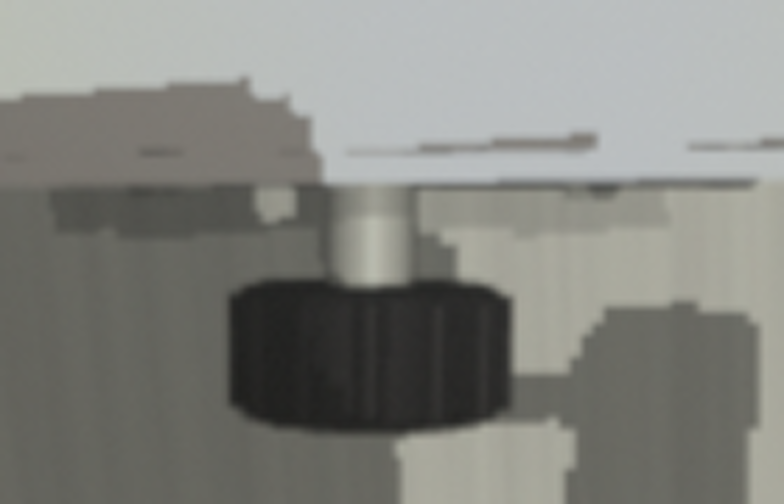

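Call:
apply_moves:
  delta_pos:
    - [3,-0.3,-2]
    - [6,-0.7,-4]
    - [8.3,-0.7,-5.6]
    - [8.8,-0.7,-5.6]
    - [8.8,-0.7,-5.6]
    - [8.8,-0.7,-5.6]
  yaw: [0,0,0,0,0,0]
  gripper: [0,0,0,0,0,0]
  force: 40

```text
clock: 15.27
tool_pos: [0.58, -0.1387, 0.097]
eef_rot: [-0.513, -0.483, 0.521, -0.482]
contact_force: [-0.1, 0.4, -0.1]
opening: 0.003
```

```bash
python3 - <<'E'
from st import *
state((.587,-.138,.0865))
im=snapshot("wrist");save(im,"w14");im=snapshot("scene");save(cv2.resize(im[190:320,220:360],(646,600),interpolation=cv2.INTER_CUBIC),"s14c")
E
```

```text
t 15.27 pos [ 0.58   -0.1387  0.097 ] camang 85.99 down [-0.0089 -0.0069 -0.9999] open 0.003 F [-0.1  0.4 -0.1] M [-0.03 -0.09  0.  ]
delta tool cm [ 1.04  0.7  -0.12] yaw None
```

View pics/w14.png

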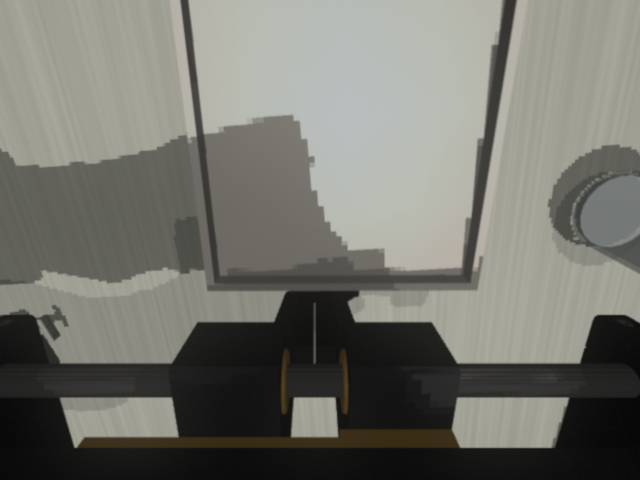

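View pics/s14c.png

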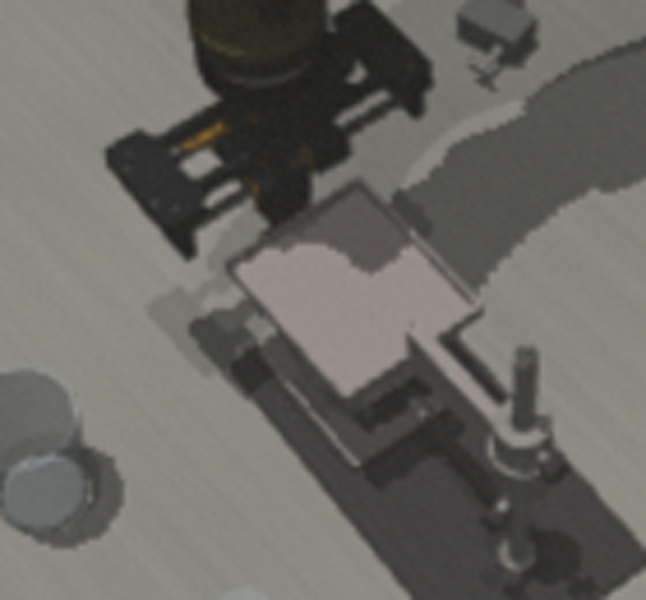

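Call:
apply_moves:
  delta_pos:
    - [0.4,0.1,-0.4]
    - [0.8,0.1,-0.4]
    - [1.2,0.1,-0.4]
    - [1.2,0.1,-0.4]
  yaw: [0,0,0,0]
  gripper: [0,0,0,0]

```text
clock: 15.7
tool_pos: [0.5826, -0.1364, 0.0873]
eef_rot: [-0.515, -0.48, 0.521, -0.482]
contact_force: [-2.9, 0.0, 12.4]
opening: 0.003
```

```bash
python3 - <<'E'
from st import *
state((.587,-.135,.0865))
E
```

```text
t 15.7 pos [ 0.5826 -0.1364  0.0873] camang 85.83 down [-0.0047 -0.0084 -1.    ] open 0.003 F [-2.9  0.  12.4] M [-0.14  0.31  0.02]
delta tool cm [ 0.07  0.43 -0.17] yaw None
```

Call:
apply_moves:
  delta_pos:
    - [0.25,0.2,0]
    - [0.25,0.5,0]
    - [0.25,0.8,0]
    - [0.22,1.1,0]
    - [0.2,1.4,0]
    - [0.2,1.4,0]
  yaw: [0,0,0,0,0,0]
  gripper: [0,0,0,0,0,0]

```text
clock: 16.2
tool_pos: [0.5972, -0.137, 0.0877]
eef_rot: [-0.515, -0.48, 0.521, -0.483]
contact_force: [-3.9, 2.1, 18.0]
opening: 0.007
```

```bash
python3 - <<'E'
from st import *
state((.587,-.135,.0865))
im=snapshot("wrist");save(im,"w15")
E
```

```text
t 16.2 pos [ 0.5972 -0.137   0.0877] camang 85.82 down [-0.0031 -0.0085 -1.    ] open 0.007 F [-3.9  2.1 18. ] M [0.3  0.88 0.02]
delta tool cm [ 0.13 -1.03 -0.12] yaw None
```

Call:
apply_moves:
  delta_pos:
    - [-0.8,0,0]
    - [-0.8,-0.9,0]
    - [-0.8,-1.7,0]
    - [-0.4,-1.7,0]
    - [0.1,-1.7,0]
    - [0.25,-1.6,0]
    - [0.25,-1.3,0]
    - [0.25,-1.0,0]
    - [0.25,-0.7,0]
    - [0.25,-0.4,0]
  yaw: [0,0,0,0,0,0,0,0,0,0]
  gripper: [0,0,0,0,0,0,0,0,0,0]

```text
clock: 17.08
tool_pos: [0.594, -0.137, 0.0884]
eef_rot: [-0.515, -0.479, 0.521, -0.484]
contact_force: [-8.2, 0.5, 31.2]
opening: 0.005
```

Call:
apply_moves:
  delta_pos:
    - [0.2,0.2,0]
    - [0.2,0.4,0]
    - [0.2,0.6,0]
    - [-0.5,0.6,0]
    - [-1.2,0.6,0]
  yaw: [0,0,0,0,0]
  gripper: [0,0,0,0,0]

```text
clock: 17.5
tool_pos: [0.6003, -0.1373, 0.1002]
eef_rot: [-0.515, -0.479, 0.521, -0.483]
contact_force: [-0.5, -0.1, -0.0]
opening: 0.004
```

```bash
python3 - <<'E'
from st import *
state((.58,-.136,.0977))
im=snapshot("wrist");save(im,"w16");im=snapshot("scene");save(im,"s16");save(cv2.resize(im[225:305,250:350],(750,600),interpolation=cv2.INTER_CUBIC),"s16c")
im=cv2.imread("pics/s13.png")[:,:,::-1];save(cv2.resize(im[225:305,250:350],(750,600),interpolation=cv2.INTER_CUBIC),"s13c")
E
```

```text
t 17.5 pos [ 0.6003 -0.1373  0.1002] camang 85.79 down [-0.0019 -0.0102 -0.9999] open 0.004 F [-0.5 -0.1 -0. ] M [-0.03 -0.07 -0.  ]
delta tool cm [ 0.25 -2.03  0.02] yaw None
```

View pics/s16c.png

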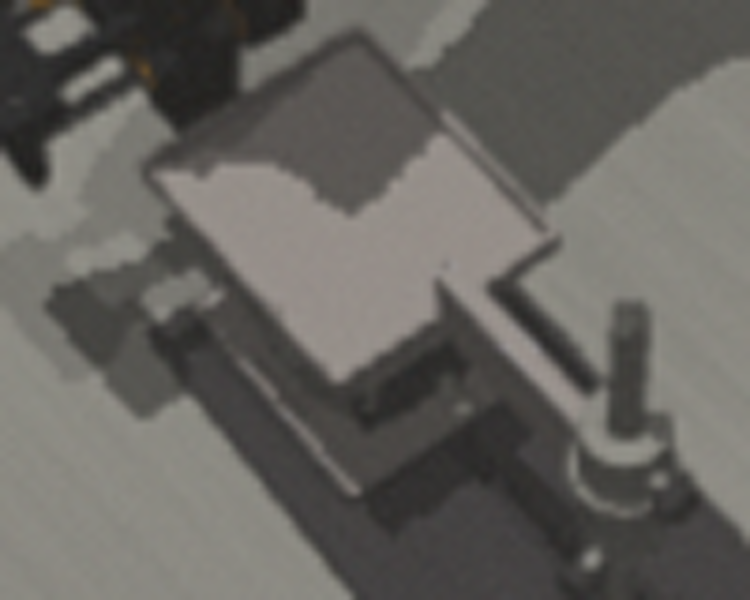

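View pics/s13c.png

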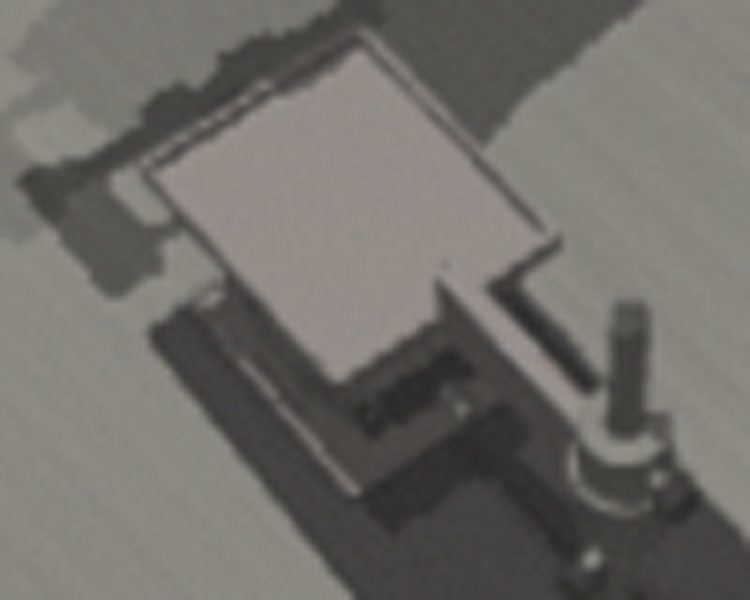

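Call:
apply_moves:
  delta_pos:
    - [0,-1.2,0]
    - [0.3,-2.0,0]
    - [0.9,-2.0,0]
    - [1.35,-2.0,0]
    - [1.4,-1.8,0]
    - [1.4,-1.5,0]
    - [1.4,-1.2,0]
    - [1.4,-0.9,0]
    - [1.38,-0.6,0]
    - [1.36,-0.4,0]
  yaw: [0,0,0,0,0,0,0,0,0,0]
  gripper: [0,0,0,0,0,0,0,0,0,0]

```text
clock: 18.43
tool_pos: [0.5983, -0.1372, 0.0902]
eef_rot: [-0.516, -0.478, 0.52, -0.485]
contact_force: [-4.5, 0.4, 21.5]
opening: 0.007
```

```bash
python3 - <<'E'
from st import *
state((.58,-.136,.0977))
a=cv2.imread("pics/s13.png").astype(int);b=cv2.imread("pics/s16.png").astype(int)
d=np.abs(a-b).sum(2)[225:305,270:350];save(cv2.resize(np.repeat(np.clip(d*2,0,255).astype('uint8')[:,:,None],3,2),(600,600),interpolation=cv2.INTER_NEAREST),"d")
E
```

```text
t 18.43 pos [ 0.5983 -0.1372  0.0902] camang 85.75 down [ 0.0026 -0.0114 -0.9999] open 0.007 F [-4.5  0.4 21.5] M [ 0.16  0.93 -0.03]
delta tool cm [-0.75 -1.83  0.02] yaw None
```

Call:
apply_moves:
  delta_pos:
    - [-0.5,0,0]
    - [-0.8,-0.9,0]
    - [-0.8,-1.8,0]
    - [-0.8,-1.8,0]
    - [-0.8,-1.8,0]
  yaw: [0,0,0,0,0]
  gripper: [0,0,0,0,0]

```text
clock: 18.85
tool_pos: [0.5805, -0.1359, 0.0976]
eef_rot: [-0.516, -0.478, 0.52, -0.485]
contact_force: [-0.6, -0.6, 0.2]
opening: 0.006
```

```bash
python3 - <<'E'
from st import *
s,M=state((.58,-.1387,.097))
im=snapshot("wrist");save(im,"w17");save(snapshot("scene"),"s17")
a=cv2.imread("pics/w14.png");b=cv2.imread("pics/w16.png");c=im[:,:,::-1]
o=np.vstack([cv2.resize(x[255:305,190:500],(800,129*3//2),interpolation=cv2.INTER_CUBIC) for x in(a,b,c)]);cv2.imwrite("pics/cmp2.png",o)
E
```

```text
t 18.85 pos [ 0.5805 -0.1359  0.0976] camang 85.75 down [ 0.0022 -0.0114 -0.9999] open 0.006 F [-0.6 -0.6  0.2] M [-0.04 -0.06 -0.  ]
delta tool cm [ 0.07 -0.03  0.28] yaw None
```

View pics/cmp2.png

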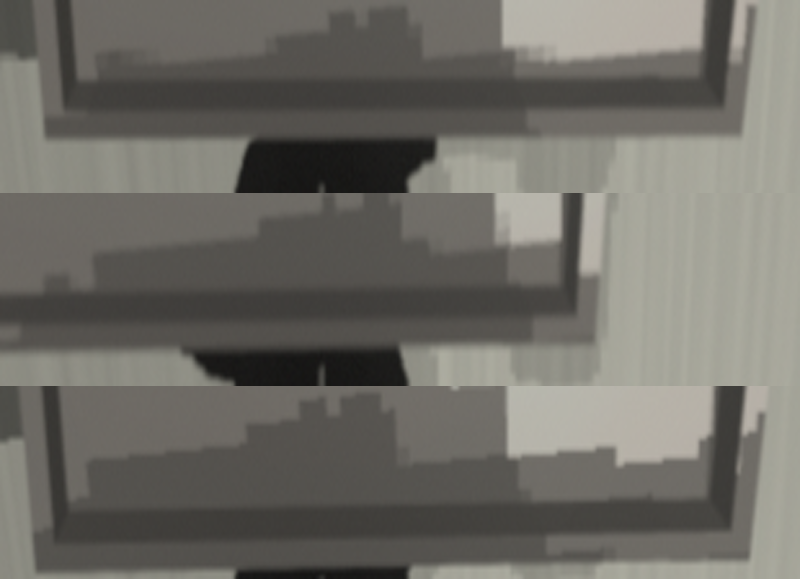

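View pics/w17.png

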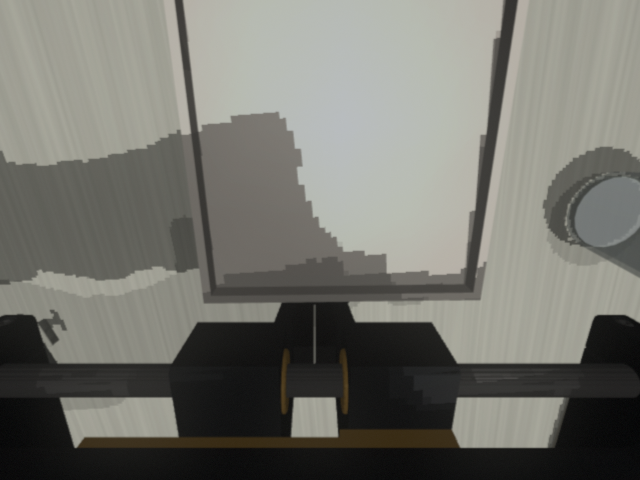

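```bash
python3 - <<'E'
from h import *
from scipy.optimize import brentq
s=get_state();Mt=R.from_quat(s['eef_rot']).as_matrix();p,f,Mc=cam("wrist")
off=Mt.T@(p['position']-s['tool_pos']);Rel=Mt.T@Mc;print(off)
def an(tp,camang,down,L,Rr):
    x=np.array(down);x/=np.linalg.norm(x);a=np.radians(camang);z=-np.array([np.cos(a),np.sin(a),0]);z-=x*(z@x);z/=np.linalg.norm(z);y=np.cross(z,x)
    M=np.c_[x,y,z];q=dict(p);q['position']=np.array(tp)+M@off;C=(q,f,M@Rel)
    g=lambda h:np.hypot(*(atz(L,h,'',C)-atz(Rr,h,'',C))[:2])-.1
    h=brentq(g,.08,.16);print("edge z",h,atz(L,h,'',C).round(4),atz(Rr,h,'',C).round(4))
an((.58,-.1387,.097),85.99,(-.0089,-.0069,-.9999),(207.4,290.4),(478,289.9))
an((.5805,-.1359,.0976),85.75,(.0022,-.0114,-.9999),(204.3,302.8),(480.7,299.4))
E
```

```text
[-0.13267587 -0.00076849 -0.08121007]
edge z 0.11844071050098896 [ 0.5416 -0.1101  0.1184] [ 0.6414 -0.1166  0.1184]
edge z 0.12273596598071493 [ 0.5416 -0.1098  0.1227] [ 0.6414 -0.1162  0.1227]
```

Call:
apply_moves:
  delta_pos:
    - [-3,0,0]
    - [-6.5,0.5,-1]
    - [-10.2,0.9,-2]
    - [-10.2,0.9,-2]
    - [-10.2,0.9,-2]
    - [-10.2,0.9,-2]
  yaw: [0,0,0,0,0,0]
  gripper: [0,0,0,0,0,0]

```text
clock: 19.45
tool_pos: [0.5911, -0.1158, 0.199]
eef_rot: [-0.516, -0.477, 0.52, -0.485]
contact_force: [0.3, 0.1, -1.2]
opening: 0.005
```

```bash
python3 - <<'E'
from st import *
s,M=state();W=cam("wrist");np.savez("w18.npz",p=W[0]['position'],M=W[2])
im=snapshot("wrist");save(im,"w18")
s,M=state();save(snapshot("scene"),"s18")
E
```

```text
t 19.45 pos [ 0.5911 -0.1158  0.199 ] camang 85.74 down [ 0.0025 -0.0116 -0.9999] open 0.005 F [ 0.3  0.1 -1.2] M [-0.04 -0.06 -0.05]
t 19.5 pos [ 0.5904 -0.1161  0.1983] camang 85.72 down [ 7.000e-04 -1.160e-02 -9.999e-01] open 0.004 F [0.5 0.2 0.2] M [-0.09 -0.06 -0.01]
```

View pics/w18.png

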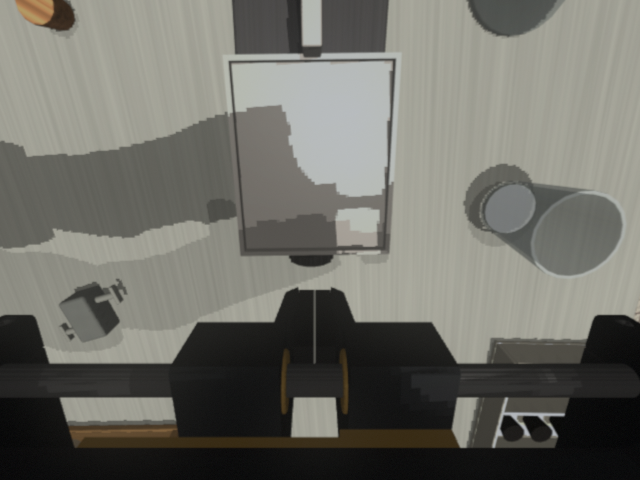

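```bash
cat > pnp.py <<'E'
from h import *
import sys
def edge_line(g,a,b,n=60,w=5,lo=.05,hi=.95):
    # fit line to max gradient across segment a-b
    a=np.array(a,float);b=np.array(b,float);d=(b-a)/np.linalg.norm(b-a);nn=np.array([-d[1],d[0]])
    P=[]
    for t in np.linspace(lo,hi,n):
        c=a+t*(b-a);o=np.arange(-w,w+.01,.25)
        pts=(c+o[:,None]*nn).astype(np.float32)
        v=cv2.remap(g,pts[:,0].reshape(1,-1),pts[:,1].reshape(1,-1),cv2.INTER_CUBIC)[0]
        P.append((c,nn,o,v))
    return P
def fit(g,a,b,sign,**k):
    P=edge_line(g,a,b,**k);pts=[]
    for c,nn,o,v in P:
        dv=np.gradient(v,o)*sign
        i=dv.argmax()
        if dv[i]<3: continue
        if 0<i<len(o)-1:
            den=dv[i-1]-2*dv[i]+dv[i+1];off=.5*(dv[i-1]-dv[i+1])/den*.25 if den else 0
        else: off=0
        pts.append(c+nn*(o[i]+off))
    pts=np.array(pts,np.float32)
    for _ in range(3):
        vx,vy,x,y=cv2.fitLine(pts,cv2.DIST_HUBER,0,.01,.01).ravel()
        r=(pts-[x,y])@np.array([-vy,vx]);k2=np.abs(r)<max(.6,1.5*np.median(np.abs(r)));pts=pts[k2]
    return (vx,vy,x,y),len(pts),r[k2].std()
def inter(l,m):
    A=np.array([[l[0],-m[0]],[l[1],-m[1]]]);t=np.linalg.solve(A,[m[2]-l[2],m[3]-l[3]]);return np.array([l[2]+t[0]*l[0],l[3]+t[0]*l[1]])
E
python3 - <<'E'
from pnp import *
im=cv2.imread("pics/w18.png")
o=[cv2.resize(im[y:y+40,x:x+50],(400,300),interpolation=cv2.INTER_CUBIC) for x,y in((205,40),(370,40),(220,225),(360,225))]
cv2.imwrite("pics/c18.png",np.vstack([np.hstack(o[:2]),np.hstack(o[2:])]))
E
```

```text
(no output)
```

View pics/c18.png

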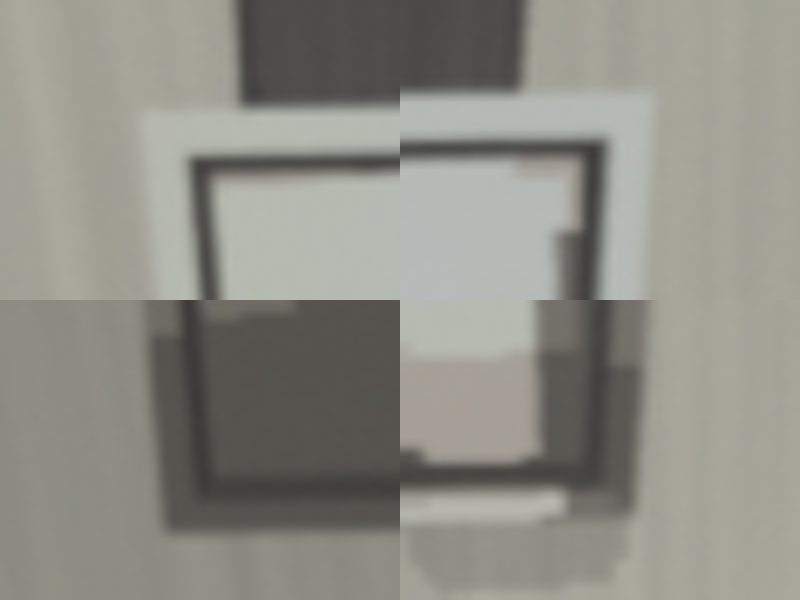

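```bash
python3 - <<'E'
from pnp import *
W=cam("wrist");z=np.load("w18.npz");q=dict(W[0]);q['position']=z['p'];C=(q,W[1],z['M'])
d=.45
TL=np.array((222.9,54.9))-d;TR=np.array((401.9,52.3))-d;BL=np.array((240.9,255.9))-d;BR=np.array((389,253.7))-d
g=cv2.cvtColor(cv2.imread("pics/w18.png"),cv2.COLOR_BGR2GRAY).astype(np.float32)
L={}
for n,a,b in(("T",TL,TR),("B",BL,BR),("Lf",TL,BL),("R",TR,BR)):
    for s in(1,-1):
        try: l,k,sd=fit(g,a,b,s,w=2); print(n,s,k,round(float(sd),2), "offset",[round(float((np.array(p)-[l[2],l[3]])@np.array([-l[1],l[0]])),2) for p in(a,b)])
        except Exception as e: print(n,s,e)
K=np.array([[W[1],0,W[0]['cx']],[0,W[1],W[0]['cy']],[0,0,1]])
obj=np.array([[-.05,.06,0],[.05,.06,0],[.05,-.06,0],[-.05,-.06,0]])
def tilt(pts,C,lab):
    ok,r,t=cv2.solvePnP(obj,np.array(pts,float),K,None)
    Rm=C[2]@cv2.Rodrigues(r)[0];P=C[0]['position']+C[2]@t.ravel()
    pr=cv2.projectPoints(obj,r,t,K,None)[0].reshape(-1,2)
    yv=Rm[:,1];xv=Rm[:,0]
    print(lab,"centre",P.round(4),"y-axis elev deg",round(np.degrees(np.arcsin(yv[2])),2),"x elev",round(np.degrees(np.arcsin(xv[2])),2),"res",np.abs(pr-pts).max().round(2))
tilt([TL,TR,BR,BL],C,"w18")
for i in range(4):
    r=np.random.default_rng(i).normal(0,.25,(4,2));tilt(np.array([TL,TR,BR,BL])+r,C,"  noise")
E
```

```text
T 1 54 0.23 offset [0.28, 0.26]
T -1 11 0.14 offset [-1.53, -2.32]
B 1 26 0.15 offset [0.02, -0.41]
B -1 26 0.13 offset [-0.44, -0.53]
Lf 1 12 0.22 offset [3.14, -0.82]
Lf -1 49 0.27 offset [-0.63, -0.43]
R 1 39 0.17 offset [0.07, -0.54]
R -1 21 0.24 offset [0.65, -0.49]
w18 centre [ 0.5947 -0.0533  0.1216] y-axis elev deg -0.22 x elev -0.09 res 0.19
  noise centre [ 0.5948 -0.0534  0.1217] y-axis elev deg 0.0 x elev -0.24 res 0.36
  noise centre [ 0.5947 -0.0533  0.1218] y-axis elev deg -0.45 x elev 0.18 res 0.24
  noise centre [ 0.5947 -0.0531  0.122 ] y-axis elev deg -0.75 x elev 0.23 res 0.24
  noise centre [ 0.5948 -0.0531  0.1217] y-axis elev deg -0.75 x elev -0.3 res 0.29
```

Call:
apply_moves:
  delta_pos:
    - [0,0.2,1.9]
    - [3,0.2,1.9]
    - [7,0.2,1.9]
    - [10,0.2,1.9]
    - [10,0.2,1.9]
    - [10,0.2,1.9]
  yaw: [0,0,0,0,0,0]
  gripper: [0,0,0,0,0,0]

```text
clock: 20.05
tool_pos: [0.5892, -0.1364, 0.0959]
eef_rot: [-0.515, -0.479, 0.522, -0.483]
contact_force: [-0.2, 0.3, 0.3]
opening: 0.003
```

```bash
python3 - <<'E'
from st import *
state((.592,-.136,.0902))
save(snapshot("wrist"),"w19")
E
```

```text
t 20.05 pos [ 0.5892 -0.1364  0.0959] camang 85.71 down [-0.0048 -0.011  -0.9999] open 0.003 F [-0.2  0.3  0.3] M [ 0.03 -0.16 -0.05]
delta tool cm [ 0.57  0.28 -0.07] yaw None
```

Call:
apply_moves:
  delta_pos:
    - [0.4,0.4,0]
    - [0.8,0.4,0]
    - [0.85,0.3,0]
    - [0.85,0.15,0]
    - [0.85,0.0,0]
    - [0.85,-0.15,0]
    - [0.85,-0.3,0]
    - [-0.1,-0.5,0]
    - [-0.2,-0.8,0]
    - [-0.2,-0.8,0]
  yaw: [0,0,0,0,0,0,0,0,0,0]
  gripper: [0,0,0,0,0,0,0,0,0,0]

```text
clock: 20.93
tool_pos: [0.5814, -0.1358, 0.0998]
eef_rot: [-0.515, -0.479, 0.522, -0.483]
contact_force: [-0.6, -0.5, -0.2]
opening: 0.004
```

```bash
python3 - <<'E'
from st import *
s,M=state();W=cam("wrist");np.savez("w20.npz",p=W[0]['position'],M=W[2])
im=snapshot("wrist");save(im,"w20");state()
save(cv2.resize(im[255:305,190:500],(800,194),interpolation=cv2.INTER_CUBIC),"c20")
E
```

```text
t 20.93 pos [ 0.5814 -0.1358  0.0998] camang 85.7 down [-0.0027 -0.0113 -0.9999] open 0.004 F [-0.6 -0.5 -0.2] M [-0.04 -0.07  0.  ]
t 20.98 pos [ 0.5814 -0.1358  0.0994] camang 85.71 down [-0.0032 -0.0112 -0.9999] open 0.006 F [ 0.4 -0.9 -0.3] M [-0.03 -0.08  0.02]
```

View pics/c20.png

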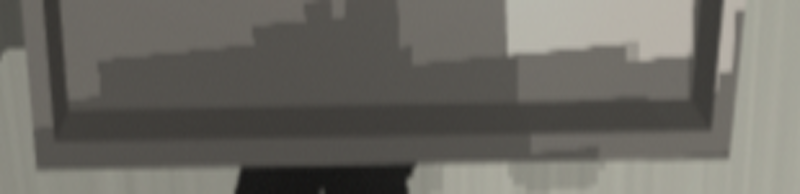

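```bash
cat > ez.py <<'E'
from pnp import *
from scipy.optimize import brentq
p0,f,_=cam("wrist")
off=np.array([-.1327,-.0003,-.0808])
Rel=np.array([[-0.001,-0.313,0.95],[1,-.002,0],[.002,.95,.313]])
def ez(tp,camang,down,L,Rr):
    x=np.array(down);x/=np.linalg.norm(x);a=np.radians(camang);z=-np.array([np.cos(a),np.sin(a),0]);z-=x*(z@x);z/=np.linalg.norm(z);y=np.cross(z,x)
    M=np.c_[x,y,z];q=dict(p0);q['position']=np.array(tp)+M@off;C=(q,f,M@Rel)
    h=brentq(lambda h:np.hypot(*(atz(L,h,'',C)-atz(Rr,h,'',C))[:2])-.1,.08,.16);return h,atz(L,h,'',C).round(4)
def auto(name,L,Rr):
    g=cv2.cvtColor(cv2.imread(f"pics/{name}.png"),cv2.COLOR_BGR2GRAY).astype(np.float32)
    # bottom edge strip row of corners, left/right positions at several rows above, extrapolate? report bottom edge rows
    return g
E
python3 - <<'E'
from ez import *
print(ez((.58,-.1387,.097),85.99,(-.0089,-.0069,-.9999),(207.4,290.4),(478,289.9)))
print(ez((.5805,-.1359,.0976),85.75,(.0022,-.0114,-.9999),(204.3,302.8),(480.7,299.4)))
print(ez((.5814,-.1358,.0997),85.7,(-.003,-.0113,-.9999),(204.3,298.6),(472.2,295.5)))
E
```

```text
(0.11844788824191735, array([ 0.5421, -0.1105,  0.1184]))
(0.12275122996670837, array([ 0.5421, -0.1102,  0.1228]))
(0.12087890917959104, array([ 0.5418, -0.1106,  0.1209]))
```

Call:
apply_moves:
  delta_pos:
    - [-3,0,0.5]
    - [-6.5,0,1]
    - [-10,0,3]
    - [-12,0,6]
    - [-12,0,10]
    - [-12,0,12]
    - [-12,0,12]
  yaw: [0,0,0,0,0,0,0]
  gripper: [0,0,0,0,0,0,0]

```text
clock: 21.57
tool_pos: [0.5707, -0.262, 0.2203]
eef_rot: [-0.516, -0.475, 0.526, -0.481]
contact_force: [-0.7, -0.3, -1.1]
opening: 0.006
```

```bash
python3 - <<'E'
from st import *
state()
a=snapshot("scene");save(a,"s21");t=snapshot("top");save(t,"t21")
save(cv2.resize(a[225:315,245:365],(800,600),interpolation=cv2.INTER_CUBIC),"s21c")
t0=cv2.imread("pics/t5.png")
E
```

```text
t 21.57 pos [ 0.5707 -0.262   0.2203] camang 85.15 down [-0.005  -0.0163 -0.9999] open 0.006 F [-0.7 -0.3 -1.1] M [-0.07 -0.05 -0.01]
```

View pics/s21c.png

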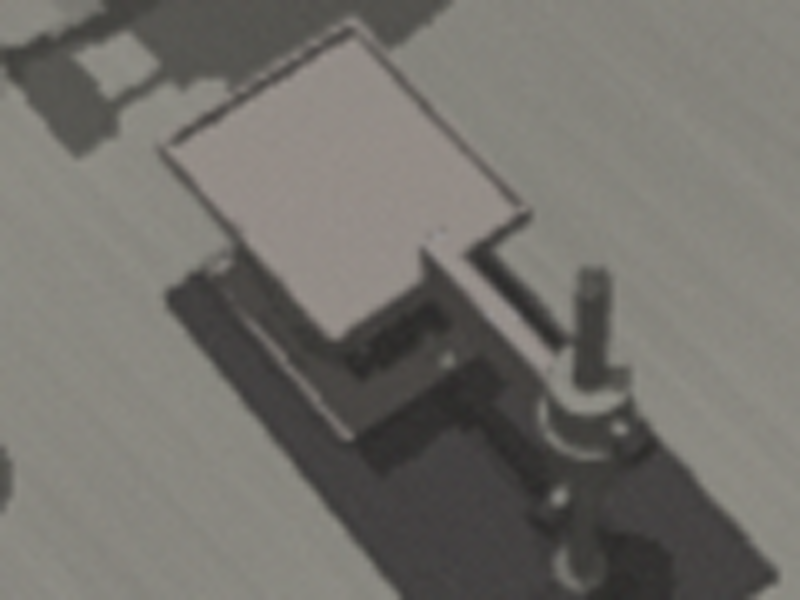

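View pics/t21.png

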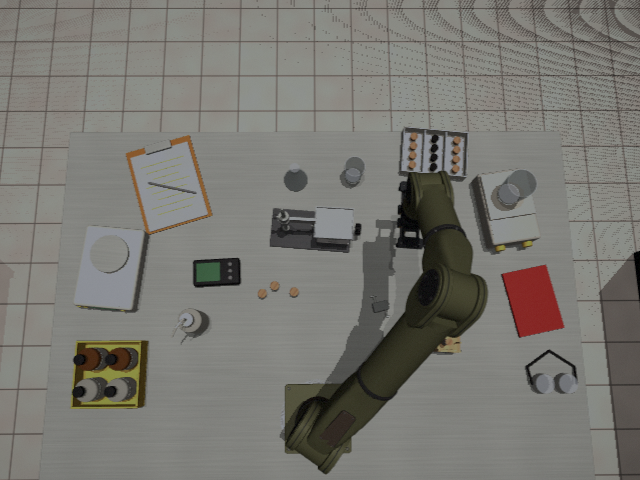

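```bash
python3 -c "
from plant import *
print(finish_job())"
```

```text
the job is handed in; nothing more can be done
None
```

I've handed the job in at about 21.6 s of the 72 s: the shelf is on the rod, resting on the collar, and the jack platform is up against the tray. No verdict came back.

- **Shelf:** I gripped it by the arm, kept it within about 0.7° of level, and lowered it over the rod until it stopped on the collar. The wrist force went from −5.5 N to +6.6 N there, with the underside at about z = 0.1086 m. The tray points along −93.8°, against about −94° measured for the jack. I let go only after it was seated, so it did not drop.
- **Jack:** The interface cannot tilt the tool, so I wound the knob by pressing the closed fingertips on top of it and dragging. The highest force I read was 31 N, but readings come only at the end of each move.
- **Platform contact:** I read the height of the tray's outer edge from wrist pictures.
    - It rose 4.3 mm above its drooped position, slightly past level, so I wound back a little.
    - It ended 2.4 mm above the droop, about 0.3° short of level. That means the platform is carrying the tray while the sleeve stays on the collar.
- **Last look:** In the final scene and top pictures the tray is straight above the jack, nothing else looks moved (the arm hides most of the tube rack in the top view), and the robot is clear.

**Checks that disagreed or stayed uncertain:**
- The first camera estimate of the collar height was 0.103 m, about 5 mm below where the shelf stopped.
- Absolute tray height from the wrist camera reads about 2 mm high, so I relied only on changes in height, good to about 0.4 mm.
- I could not see the gap between platform and tray directly. Contact is inferred from the tray edge rising and falling with the knob.

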